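# Build up the model platform for pressure forming

### The job

Build up the round steel platform for pressure forming: take the widest of the three riser discs that stand on edge in the slotted rack and lay it flat in the centre of the platform, then lay the riser disc that is lying on the cart centred on top of it, and last set the white resin model, teeth up, centred on top of both. The resin is brittle, so set the model down rather than dropping it; leave the two smaller discs in the rack and do not disturb the glass cup or the bite block.

Things in the scene. Friction and masses are not known exactly. Their poses are not given: they have to be found in the camera images.
- platform: Round steel plate, 120 mm diameter, 15 mm high, fixed to the cart; an engraved circle of 67 mm diameter and a ring of vent dots show its centre. Origin: centre of its underside (its upper face is 15 mm above); z up.
- rack: Grey plastic rack, 84 mm (its x) by 172 mm (its y), fixed. Three slots 50 mm apart along its y (at -50, 0, +50 mm), each 15 mm wide between fins that end 34 mm above the cart; discs stand on edge in them in a V-shaped cradle. Origin: centre of its underside. Which disc is in which slot varies.
- wide_disc: Plain aluminium riser disc, 64 mm diameter, 12 mm thick, about 0.1 kg: the widest in the rack, standing on edge at the start, its centre about 47 mm and its top about 79 mm above the cart. Origin: the disc's centre; its y axis is the disc's axis (level while it stands on edge, vertical when it lies flat, either face up).
- spare_50: Plain aluminium riser disc, 50 mm diameter, 12 mm thick, on edge in the rack, to be left there. Origin: the disc's centre (about 40 mm above the cart); y is the disc's axis.
- spare_44: Plain aluminium riser disc, 44 mm diameter, 12 mm thick, on edge in the rack, to be left there. Origin: the disc's centre (about 36 mm above the cart); y is the disc's axis.
- flat_disc: Plain aluminium riser disc, 56 mm diameter, 12 mm thick, about 0.08 kg, lying flat on the cart. Origin: centre of its underside; z is the disc's axis, up at the start.
- model: White resin model of a child's dental arch: round base 50 mm diameter and 14 mm high with straight sides, teeth up to 27 mm high on it; about 0.06 kg. Stands on the cart. Origin: centre of its underside; z up towards the teeth.
- cup: Glass beaker-shaped cup, 66 mm diameter, 85 mm tall, bystander. Origin: centre of its underside; z up.
- bite_block: Red rubber bite block, 40 x 22 x 16 mm, bystander. Origin: centre of its underside.
Not all that is in view belongs to the job. What is shaped like the flat_disc but purple is not meant.

How it is judged:
On the way, in this order (a step that is already met when the one before it is completed fails the run):
1. the widest disc lies flat, released, in the centre of the platform (horizontal distance between wide_disc and platform below 0.005 m and z of wide_disc in the frame of platform between 0.018 and 0.024 m and angle between the y axis of wide_disc and the z axis of platform, either way round below 0.08 rad and contact force between the fingers and wide_disc below 0.2 N), for 0.2 s.
2. the other disc lies flat, released, centred on top of it (horizontal distance between each of wide_disc, flat_disc and platform below 0.005 m and z of wide_disc in the frame of platform between 0.018 and 0.024 m and angle between the y axis of wide_disc and the z axis of platform, either way round below 0.08 rad and z of flat_disc in the frame of platform between 0.024 and 0.03 m and angle between the z axis of flat_disc and the z axis of platform, either way round below 0.08 rad and contact force between the fingers and flat_disc below 0.2 N), for 0.2 s.
At the end, for the whole second after the job is handed in: 64 mm disc flat on the plate, 56 mm disc flat on it, model upright on top; each within 5 mm of the platform's centre, within 3 mm of its height, tilt under 0.08 rad, at rest. Smaller discs in the rack moved under 20 mm, cup and bite block under 30 mm (horizontal distance between each of wide_disc, flat_disc, model and platform below 0.005 m and z of wide_disc in the frame of platform between 0.018 and 0.024 m and angle between the y axis of wide_disc and the z axis of platform, either way round below 0.08 rad and z of flat_disc in the frame of platform between 0.024 and 0.03 m and angle between the z axis of flat_disc and the z axis of platform, either way round below 0.08 rad and z of model in the frame of platform between 0.036 and 0.042 m and angle between model's own z axis and vertical below 0.08 rad and linear speed of each of wide_disc, flat_disc, model below 0.01 m/s and distance of each of spare_50, spare_44 from where it was at the start of the episode below 0.02 m and distance of each of cup, bite_block from where it was at the start of the episode below 0.03 m); the robot touches nothing.
It fails at once if a smaller disc in the rack was shifted by 20 mm or more (distance of any of spare_50, spare_44 from where it was at the start of the episode above 0.02 m).
It fails at once if the cup or the bite block was shifted by 30 mm or more (distance of any of cup, bite_block from where it was at the start of the episode above 0.03 m).
It fails at once if the resin model was dropped (falling free at over 0.6 m/s, a drop of about 20 mm) (contact force between the fingers and model below 0.2 N and linear speed of model above 0.6 m/s).
It also fails if it takes over 72 s, if anything falls off the work surface, if the arm or the gripper's body presses on something with over 40 N, if the wrist force passes 120 N, or if a joint passes its speed limit or range.

### The arm

A 6-joint arm with a two-finger parallel gripper is mounted at the origin on the work surface. World frame = base frame: x ahead of the robot, y to its left, z up, the work surface at z = 0. Lengths are in m, angles in rad, forces in N, time in s.
With the tool pointing down it reaches from about 0.375 to 0.975 m from the base axis. Payload 3.8 kg.
Tool frame: the origin (TCP) lies at the very end of the fingers, on their centre line; the grasp point (between the pads) lies 19 mm behind it; z points along the fingers, y is the line along which they close (so a half turn about z gives the same grasp; the last joint's range is limited). The gripper opens to 85 mm and grips with 20 to 120 N. Pads are 22 mm wide; open, the fingers measure 114 mm over their backs; the gripper's body (76 mm by 85 mm) begins 54 mm behind the grasp point. The pads swing forward as they close: fully open they stand 13 mm farther back than shut.
Start: joints at [1.257, 0.264, 1.604, -0, 1.274, -0.037], TCP at [0.184, 0.649, 0.231] pointing down, gripper open.
Joint ranges: [-2.63, 2.63], [-0.94, 2.18], [0.31, 2.57], [-1.31, 4.45], [0, 2.66], [-2.55, 2.55]. Speed limits (rad/s): [2.57, 2.57, 3.14, 3.14, 3.14, 3.14].

### API

Orientations are given as a rotation vector (axis times angle).
In Python, from workcell import bot, vision gives the robot as it stands. The module is installed in compiled form; this text tells all that it offers.
- The arm moves only by the tool play_rows, never from a script. Its argument "moves" is a list that holds one entry, the list of rows, each a list of 7 numbers: the turn, a rotation vector about the tool's x, y, z as a fraction of full scale, then the shift along the tool's x, y, z as a fraction of full scale, then the finger opening in mm, from 0 to 85.4. In form: [[[ax, ay, az, x, y, z, jaw], ...]]. A call has 1 to 5 rows; each row shifts and turns the commanded pose from where the row before left it, along the tool's axes as they then stand; what a row does not reach is not made up. Full scale, the value 1, is 0.1 m for a shift and 0.5 rad for a turn. A row lasts 1/12 s, in which the tool goes at most 41.7 mm and 7.16 degrees, less where a joint would pass 70% of its speed; a pose out of reach is approached as far as the arm can. A call with a number of a shift or a turn outside -1 to 1 is refused whole. A call with a gripper value outside its range is refused whole. The fingers move at their own pace and stop on an object; "newtons" is the grip in N (left out, the last holds). Time passes only in rows, so rows that do not move let the fingers close. It gives the time, the measured TCP pose, the force, the opening and the grip force at its end, in the units of the state.
- bot.read_state(): the state, without advancing time (a new reading comes with each control period).
- vision.read_camera(name): name is "scene" or "top" or "wrist"; returns a dict with "image" (384x512x3 uint8, red, green, blue), "depth" (384x512 float32, m along the optical axis (not along the pixel's ray), 0 where there is no reading), "K" (3x3 intrinsics, pixels), "R" (3x3) and "t" (3): a world point X has camera coordinates R X + t. Camera axes: x right, y down, z forward; pixel columns grow to the right and rows downward; lengths in m; the calibration is good to about 2 mm. A picture is of the moment at which its call begins.
- bot.finish_job(): hands the job in; it is judged then, once.
The state is a dict: "time": time; "q": joint angles; "joint_vel": joint speeds; "joint_torque": joint torques, N m; "tool_pos": TCP position; "tcp_rot": TCP orientation; "wrist_force": force on the tool from outside, world axes, zero at the start; "torque": the same for the moment, N m; "width": opening from 0.0 (shut) to 1.0 (fully open); "grip_force": force on a finger pad.
Only numpy, scipy, OpenCV 4.12 (cv2) and the standard library are available. Lean on these libraries where they do the work, as an engineer would, in place of code of your own. Each camera call takes 0.05 s, during which the arm holds its last target. There are 200 camera calls.

## Working session

There is one attempt and no reset: what is moved stays moved. The work goes in short steps, Python scripts to look and compute and a tool call to move; the robot and the scene stay as the last step left them, time stands still between calls to the robot, and variables do not carry over. Pictures are saved under pics/ and viewed, at most 10 in all, crops included, and the job is handed in when it is done.

Besides the shell and the picture viewer there is one more tool, called as name([rows], argument=value, ...), one row to a line, values as JSON. play_rows: Moves the arm, as the interface text tells. Its arguments: {"type":"object","properties":{"moves":{"type":"array","items":{"type":"array","items":{"type":"array","items":{"type":"number"}}}},"newtons":{"type":"number"}},"required":["moves"]}

```bash
mkdir -p pics
cat > h.py <<'E'
import numpy as np, cv2
from workcell import bot, vision
def cam(n):
    c=vision.read_camera(n); c['name']=n; return c
def pts(c):
    K,R,t=c['K'],c['R'],c['t']; d=c['depth']
    v,u=np.mgrid[:d.shape[0],:d.shape[1]]
    P=np.stack([(u-K[0,2])/K[0,0]*d,(v-K[1,2])/K[1,1]*d,d],-1)
    return (P-t)@R   # world
def ray(c,u,v,z):
    K,R,t=c['K'],c['R'],c['t']
    o=-R.T@t; d=R.T@np.array([(u-K[0,2])/K[0,0],(v-K[1,2])/K[1,1],1.])
    return o+d*(z-o[2])/d[2]
def proj(c,X):
    p=c['K']@(c['R']@np.asarray(X,float)+c['t']); return p[:2]/p[2]
def save(c,f): cv2.imwrite('pics/'+f,cv2.cvtColor(c['image'],cv2.COLOR_RGB2BGR))
E
python3 - <<'E'
from h import *
a=cam('top');b=cam('scene')
save(a,'top0.png');save(b,'scene0.png')
np.savez('c0.npz',**{n+k:c[k] for n,c in(('top',a),('scene',b)) for k in('image','depth','K','R','t')})
for c in(a,b): print(c['K'].round(1).tolist(),(-c['R'].T@c['t']).round(3),(c['depth']>0).mean())
print(bot.read_state())
E
```

```text
[[413.1, 0.0, 257.7], [0.0, 413.1, 193.8], [0.0, 0.0, 1.0]] [ 0.464 -0.038  0.889] 0.9961954752604166
[[368.0, 0.0, 253.9], [0.0, 368.0, 190.7], [0.0, 0.0, 1.0]] [ 0.832 -0.49   0.802] 0.996246337890625
{'time': 0.1, 'q': array([ 1.25708464e+00,  2.64708457e-01,  1.60525223e+00, -5.06641206e-05,
        1.27369869e+00, -3.68942722e-02]), 'joint_vel': array([-0.00100842, -0.0004978 , -0.00372302, -0.00085367, -0.00306039,
        0.00069954]), 'joint_torque': array([ 1.12432928e-03, -5.16706860e+01, -3.68587482e+01, -7.60428111e-05,
        6.19782062e-03,  3.10050405e-05]), 'tool_pos': array([0.18428274, 0.64866358, 0.23005789]), 'tcp_rot': array([-0.43337026, -3.11124079,  0.00320959]), 'wrist_force': array([0.71627661, 0.14401062, 0.16929801]), 'torque': array([-0.02892398,  0.02253814,  0.01596201]), 'grip_force': 0.0, 'width': 1.0019344176807925}
```

View pics/top0.png

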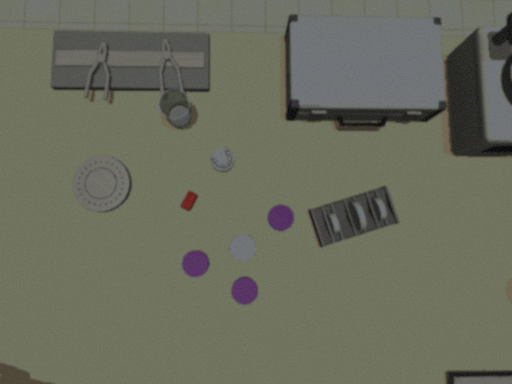

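View pics/scene0.png

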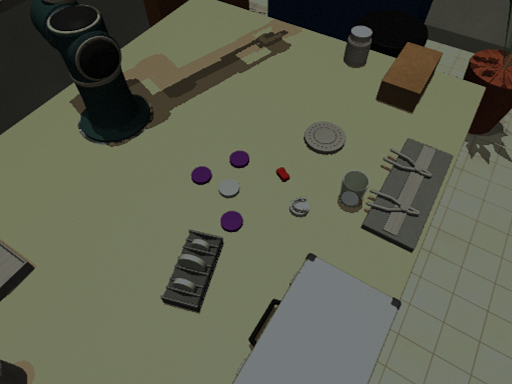

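The top view shows the platform at (101,184), flat disc (243,248), model (223,160) and rack (353,216), with the tallest-looking disc in the middle slot at (358,214). The cup is at (177,108), the bite block at (189,201), and three purple decoys surround the flat disc. The scene view shows the same layout.

Run:
```python
from h import *
z=np.load('c0.npz')
C={n:{k:z[n+k] for k in('image','depth','K','R','t')} for n in('top','scene')}
t,s=C['top'],C['scene']
# platform / flat disc / model by ray casting: contour centres in both views
def blob(c,u,v,r,lo,hi):
    P=pts(c); h=P[...,2]; m=((h>lo)&(h<hi)).astype(np.uint8)
    n,l,st,ce=cv2.connectedComponentsWithStats(m)
    k=l[int(v),int(u)]
    if k==0:
        w=l[int(v)-r:int(v)+r,int(u)-r:int(u)+r]; w=w[w>0]
        if len(w)==0: return None
        k=np.bincount(w).argmax()
    mm=l==k
    Q=P[mm]; return st[k],Q,mm
P=pts(t)
for nm,u,v in(('plat',101,184),('flat',243,248),('model',223,160),('bite',189,201),('cup',177,108),('purp',281,217),('purp',196,263),('purp',245,290),('cart',150,230)):
    q=P[v-3:v+4,u-3:u+4].reshape(-1,3); print(nm,np.median(q,0).round(4),q[:,2].std().round(4))
for nm,u,v in(('plat',325,137),('flat',229,188),('model',299,207)):
    q=pts(s)[v-3:v+4,u-3:u+4].reshape(-1,3); print('scene',nm,np.median(q,0).round(4),q[:,2].std().round(4))
# rays from two views: triangulate ellipse centres
def ellc(c,u,v,r,f):
    g=c['image'].astype(int); m=f(g).astype(np.uint8)
    n,l,st,ce=cv2.connectedComponentsWithStats(m); w=l[v-r:v+r+1,u-r:u+r+1]; w=w[w>0]
    k=np.bincount(w).argmax(); cn=max(cv2.findContours((l==k).astype(np.uint8),0,1)[0],key=cv2.contourArea)
    return cv2.fitEllipse(cv2.convexHull(cn))
white=lambda g:(g.min(2)>95)&(g.max(2)-g.min(2)<45)&(g[...,2]*1.0>g[...,0]*0.86)
for n,c,p in(('top',t,[(101,184),(243,248),(223,160)]),('scene',s,[(325,137),(229,188),(299,207)])):
    for u,v in p:
        print(n,u,v,c['image'][v,u],c['image'][v+25,u+5]); 
        try: print(ellc(c,u,v,4,white))
        except Exception as e: print('x')
# rack points high
P=pts(t); sub=P[180:250,300:405]; 
for zc in(.060,.045,.038):
    m=(P[...,2]>zc); m[:180]=0;m[250:]=0;m[:,:300]=0;m[:,405:]=0
    n,l,st,ce=cv2.connectedComponentsWithStats(m.astype(np.uint8))
    for k in range(1,n):
        if st[k,4]>8: q=P[l==k]; print(zc,st[k],q.mean(0).round(4),q.max(0).round(4),q.min(0).round(4))
big=np.hstack([cv2.resize(c['image'][v0:v1,u0:u1],(400,400),interpolation=cv2.INTER_CUBIC) for c,u0,u1,v0,v1 in((t,305,400,170,265),(s,145,245,220,320))])
cv2.imwrite('pics/rack.png',np.clip(big[...,::-1]*1.5,0,255))
```

```text
plat [0.5935 0.2542 0.015 ] 0.0016
flat [ 0.4585 -0.0448  0.0113] 0.0016
model [ 0.6463 -0.0019  0.0138] 0.1238
bite [0.5577 0.0693 0.0158] 0.0016
cup [0.7647 0.0998 0.0053] 0.0023
purp [ 0.5236 -0.126   0.0116] 0.0016
purp [0.4281 0.0531 0.0114] 0.0016
purp [ 0.3719 -0.0489  0.0115] 0.1241
cart [ 0.4974  0.1521 -0.0006] 0.0017
scene plat [0.6026 0.2503 0.0153] 0.0016
scene flat [ 0.4667 -0.0468  0.0117] 0.0015
scene model [ 0.6538 -0.0108  0.0181] 0.0062
top 101 184 [115 116 109] [108 110 101]
((99.054931640625, 182.86277770996094), (55.53047180175781, 58.56257247924805), 62.1538200378418)
top 243 248 [112 116 117] [113 115  93]
((242.87339782714844, 247.4718475341797), (27.946020126342773, 29.774057388305664), 6.179816722869873)
top 223 160 [110 112 118] [113 116  96]
((221.73121643066406, 158.27108764648438), (23.135047912597656, 25.18511199951172), 88.23033142089844)
scene 325 137 [101 100  90] [114 120  92]
x
scene 229 188 [115 121 118] [58 23 73]
((228.34552001953125, 186.4359130859375), (16.06792449951172, 20.972227096557617), 85.21395111083984)
scene 299 207 [116 122 124] [11
[... 376 characters left out ...]
 [ 0.5626 -0.0376  0.8893] [ 0.4641 -0.3368  0.045 ]
0.045 [349 200  17  31 296] [ 0.5248 -0.2746  0.073 ] [ 0.556  -0.0376  0.8893] [ 0.4641 -0.2914  0.0455]
0.045 [328 213  12  20 129] [ 0.5098 -0.2286  0.0601] [ 0.5293 -0.0376  0.8893] [ 0.4641 -0.2415  0.0455]
0.038 [372 196  14  25 216] [ 0.5396 -0.3227  0.059 ] [ 0.5653 -0.0376  0.8893] [ 0.4641 -0.3368  0.0381]
0.038 [348 200  18  31 327] [ 0.5246 -0.2745  0.07  ] [ 0.556  -0.0376  0.8893] [ 0.4641 -0.2914  0.0381]
0.038 [327 212  13  21 154] [ 0.5106 -0.2283  0.0571] [ 0.5318 -0.0376  0.8893] [ 0.4641 -0.2415  0.0381][ WARN:0@0.623] global loadsave.cpp:1063 imwrite_ Unsupported depth image for selected encoder is fallbacked to CV_8U.
```

View pics/rack.png

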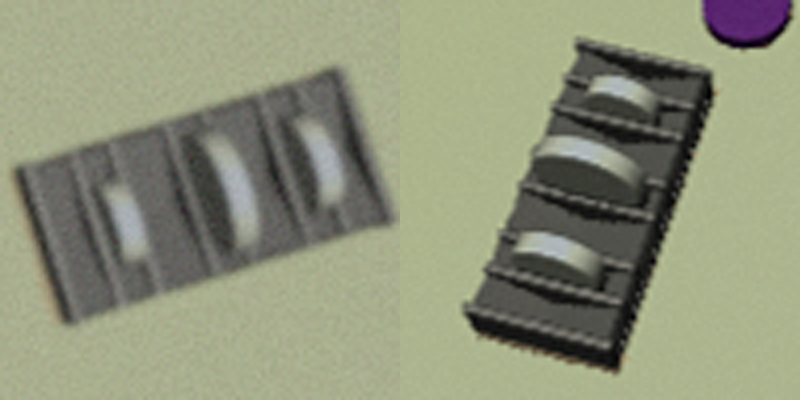

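The rack crop shows the widest disc in the middle slot, with the smaller ones on either side. I'll grip it by the rim across its diameter, tilt it over the platform, release it and then centre it. First I'll fly above the rack for a wrist view.

```bash
cat >> h.py <<'E'
from scipy.spatial.transform import Rotation as Ro
def Rdown(yaw,tilt=0,ax='y'):
    """tool down, tool y along yaw(deg); then tilt (deg) about tool axis"""
    y=np.array([np.cos(np.radians(yaw)),np.sin(np.radians(yaw)),0]); z=np.array([0,0,-1.])
    return Ro.from_matrix(np.stack([np.cross(y,z),y,z],1))*Ro.from_euler(ax,tilt,degrees=True)
def plan(wps,jaw,p=None,R=None,sp=0.04):
    s=bot.read_state()
    p=s['tool_pos'] if p is None else np.array(p); R=Ro.from_rotvec(s['tcp_rot']) if R is None else R
    out=[]
    for P,Rt in wps:
        P=np.array(P,float); Rt=Rt or R
        w=(R.inv()*Rt).as_rotvec(); n=int(max(1,np.ceil(np.linalg.norm(P-p)/sp),np.ceil(np.linalg.norm(w)/.12)))
        d=(P-p)/n
        for i in range(n):
            out.append([*(w/n/.5),*(R.inv().apply(d)/.1),jaw]); R=R*Ro.from_rotvec(w/n); 
        p=P
    for i in range(0,len(out),5):
        print('[['+','.join('['+','.join(f'{round(v,3)+0:g}' for v in r)+']' for r in out[i:i+5])+']]')
    return p,R
def st():
    s=bot.read_state(); R=Ro.from_rotvec(s['tcp_rot']).as_matrix()
    print('t',round(s['time'],2),'p',s['tool_pos'].round(4),'y',R[:,1].round(3),'z',R[:,2].round(3),'w',round(s['width'],3),'g',round(s['grip_force'],1),'f',s['wrist_force'].round(1),'q',s['q'].round(2))
E
python3 - <<'E'
from h import *
plan([((.46,.2,.25),None),((.525,-.277,.25),Rdown(17.5))],85)
E
```

```text
[[[0,0,0,-0.277,-0.254,-0.014,85],[0,0,0,-0.277,-0.254,-0.014,85],[0,0,0,-0.277,-0.254,-0.014,85],[0,0,0,-0.277,-0.254,-0.014,85],[0,0,0,-0.277,-0.254,-0.014,85]]]
[[[0,0,0,-0.277,-0.254,-0.014,85],[0,0,0,-0.277,-0.254,-0.014,85],[0,0,0,-0.277,-0.254,-0.014,85],[0,0,0,-0.277,-0.254,-0.014,85],[0,0,0,-0.277,-0.254,-0.014,85]]]
[[[0,0,0,-0.277,-0.254,-0.014,85],[0,0,0,-0.277,-0.254,-0.014,85],[0,0,0,-0.277,-0.254,-0.014,85],[0,0,0,-0.277,-0.254,-0.014,85],[0,0,0.152,-0.148,-0.339,0.001,85]]]
[[[0,0,0.152,-0.174,-0.327,0.001,85],[0,0,0.152,-0.198,-0.313,0.001,85],[0,0,0.152,-0.221,-0.297,0.001,85],[0,0,0.152,-0.243,-0.279,0,85],[0,0,0.152,-0.264,-0.26,0,85]]]
[[[0,0,0.152,-0.283,-0.239,0,85],[0,0,0.152,-0.3,-0.217,0,85],[0,0,0.152,-0.316,-0.194,0,85],[0,0,0.152,-0.329,-0.169,0,85],[0,0,0.152,-0.341,-0.144,0,85]]]
[[[0,0,0.152,-0.351,-0.117,0,85],[0,0,0.152,-0.359,-0.09,0,85]]]
```

play_rows([
  [[0,0,0,-0.28,-0.25,-0.01,85],[0,0,0,-0.28,-0.25,-0.01,85],[0,0,0,-0.28,-0.25,-0.01,85],[0,0,0,-0.28,-0.25,-0.01,85],[0,0,0,-0.28,-0.25,-0.01,85]],
])

```text
time: 0.52
tool_pos: [0.2853, 0.489, 0.2356]
tcp_rot: [-0.432, -3.111, 0.002]
wrist_force: [-0.2, 1.5, -0.6]
width: 0.992
grip_force: 0.0
```

play_rows([
  [[0,0,0,-0.28,-0.25,-0.01,85],[0,0,0,-0.28,-0.25,-0.01,85],[0,0,0,-0.28,-0.25,-0.01,85],[0,0,0,-0.28,-0.25,-0.01,85],[0,0,0,-0.28,-0.25,-0.01,85]],
])

```text
time: 0.93
tool_pos: [0.3858, 0.3304, 0.241]
tcp_rot: [-0.433, -3.111, 0.001]
wrist_force: [0.9, -0.5, 0.4]
width: 0.998
grip_force: 0.0
```

play_rows([
  [[0,0,0,-0.28,-0.25,-0.01,85],[0,0,0,-0.28,-0.25,-0.01,85],[0,0,0,-0.28,-0.25,-0.01,85],[0,0,0,-0.28,-0.25,-0.01,85],[0,0,0.15,-0.15,-0.34,0,85]],
])

```text
time: 1.35
tool_pos: [0.4732, 0.1673, 0.2454]
tcp_rot: [0.551, 3.091, 0.001]
wrist_force: [0.7, -0.2, 0.6]
width: 0.998
grip_force: 0.0
```

play_rows([
  [[0,0,0.15,-0.17,-0.33,0,85],[0,0,0.15,-0.2,-0.31,0,85],[0,0,0.15,-0.22,-0.3,0,85],[0,0,0.15,-0.24,-0.28,0,85],[0,0,0.15,-0.26,-0.26,0,85]],
])

```text
time: 1.77
tool_pos: [0.4951, -0.0163, 0.2449]
tcp_rot: [-1.122, -2.934, 0.0]
wrist_force: [0.8, 0.2, 0.8]
width: 0.995
grip_force: 0.0
```

play_rows([
  [[0,0,0.15,-0.28,-0.24,0,85],[0,0,0.15,-0.3,-0.22,0,85],[0,0,0.15,-0.32,-0.19,0,85],[0,0,0.15,-0.33,-0.17,0,85],[0,0,0.15,-0.34,-0.14,0,85]],
])

```text
time: 2.18
tool_pos: [0.5219, -0.1996, 0.2448]
tcp_rot: [-1.649, -2.673, 0.0]
wrist_force: [0.5, 1.1, 1.5]
width: 0.993
grip_force: 0.0
```

play_rows([
  [[0,0,0.16,-0.35,-0.12,0,85],[0,0,0.16,-0.36,-0.09,0,85],[0,0,0,0,0,0,85],[0,0,0,0,0,0,85]],
])

```text
time: 2.52
tool_pos: [0.5323, -0.2728, 0.2443]
tcp_rot: [-1.856, -2.533, 0.0]
wrist_force: [0.8, 0.7, 0.1]
width: 0.998
grip_force: 0.0
```

Run:
```python
from h import *
st()
c=cam('wrist'); save(c,'w1.png'); np.savez('w1.npz',**{k:c[k] for k in('image','depth','K','R','t')})
print(c['K'].round(1).tolist(),(-c['R'].T@c['t']).round(4),c['R'].round(3).tolist())
P=pts(c); ok=c['depth']>0
for p in [(.5101,-.229),(.525,-.277),(.54,-.324)]: print(proj(c,[*p,.07]).round(0))
m=ok&(P[...,2]>.068)&(P[...,2]<.1); print(P[m].mean(0).round(4),P[m].max(0).round(4),P[m].min(0).round(4))
```

```text
t 2.52 p [ 0.5323 -0.2728  0.2443] y [ 0.954  0.301 -0.001] z [-0.001  0.001 -1.   ] w 0.998 g 0.0 f [0.8 0.7 0.1] q [-0.52  0.11  1.76  0.    1.27 -0.82]
[[311.9, 0.0, 250.4], [0.0, 311.9, 187.6], [0.0, 0.0, 1.0]] [ 0.5117 -0.208   0.3878] [[0.953, 0.302, -0.002], [0.291, -0.919, 0.265], [0.078, -0.253, -0.964]]
[243. 122.]
[243. 171.]
[244. 216.]
[ 0.7562 -0.2631  0.0888] [ 0.8729 -0.139   0.0952] [ 0.4996 -0.4568  0.068 ]
```

View pics/w1.png

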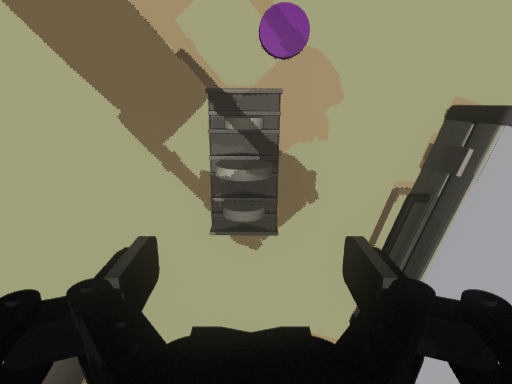

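The wrist view shows the rack upright at columns 207–282, with the wide disc's top edge near (243,170) between the smaller ones at (243,123) and (243,212). The case lies to the right with clearance. Next I'll work out disc and rack poses from this view and the top view.

Run:
```python
from h import *
z=np.load('w1.npz'); w={k:z[k] for k in z.files}
y0=np.load('c0.npz'); t={k:y0['top'+k] for k in('image','depth','K','R','t')}; s={k:y0['scene'+k] for k in('image','depth','K','R','t')}
a=np.radians(17.5); ex=np.array([np.cos(a),np.sin(a)]); ea=np.array([np.sin(a),-np.cos(a)])
def an(P,lab):
    for n,c0 in(('s1',(.5101,-.229)),('mid',(.525,-.277)),('s3',(.54,-.324))):
        D=P[...,:2]-c0; m=(abs(D@ex)<.042)&(abs(D@ea)<.018)&(P[...,2]>.044)&(P[...,2]<.095)
        q=P[m]; 
        if len(q)<10: print(lab,n,'few');continue
        zt=np.percentile(q[:,2],97); top=q[q[:,2]>zt-.008]
        pl=q[:,:2]; cov=np.linalg.svd(pl-pl.mean(0))[2][0]
        print(lab,n,len(q),'ztop',zt.round(4),'topc',top.mean(0).round(4),'ex',np.percentile((q[:,:2]-c0)@ex,[2,98]).round(4),'ea(top)',np.percentile((top[:,:2]-c0)@ea,[3,97]).round(4),'dir',np.degrees(np.arctan2(cov[1],cov[0])).round(1)%180)
an(pts(w),'wrist');an(pts(t),'top');an(pts(s),'scene')
# rack outline from 3D height mask
for lab,c in(('wrist',w),('top',t)):
    P=pts(c); D=P[...,:2]-np.array([.525,-.277]); m=(np.hypot(D[...,0],D[...,1])<.11)&(P[...,2]>.006)&(P[...,2]<.1)
    n,l,stt,ce=cv2.connectedComponentsWithStats(m.astype(np.uint8)); k=1+stt[1:,4].argmax()
    r=cv2.minAreaRect((P[l==k][:,:2]*1000).astype(np.float32)); print(lab,'rack',r)
```

```text
wrist s1 469 ztop 0.0593 topc [ 0.5105 -0.231   0.0565] ex [-0.0199  0.0196] ea(top) [-0.0036  0.0076] dir 16.5
wrist mid 961 ztop 0.0801 topc [ 0.5252 -0.2779  0.0771] ex [-0.0294  0.0296] ea(top) [-0.0044  0.007 ] dir 17.0
wrist s3 606 ztop 0.0656 topc [ 0.5397 -0.3256  0.0625] ex [-0.023   0.0219] ea(top) [-0.0038  0.0077] dir 16.8
top s1 133 ztop 0.0588 topc [ 0.5106 -0.2303  0.0555] ex [-0.0188  0.0188] ea(top) [-0.0042  0.0075] dir 17.19999999999999
top mid 299 ztop 0.0797 topc [ 0.5249 -0.2782  0.0763] ex [-0.0292  0.0296] ea(top) [-0.0046  0.0077] dir 16.80000000000001
top s3 189 ztop 0.0655 topc [ 0.5403 -0.3257  0.0622] ex [-0.0227  0.0218] ea(top) [-0.004   0.0086] dir 16.30000000000001
scene s1 109 ztop 0.059 topc [ 0.5137 -0.2318  0.0553] ex [-0.016   0.0213] ea(top) [-0.0028  0.0095] dir 18.3
scene mid 279 ztop 0.0794 topc [ 0.5279 -0.2795  0.0761] ex [-0.0268  0.0322] ea(top) [-0.0029  0.0085] dir 18.7
scene s3 171 ztop 0.0648 topc [ 0.5431 -0.327   0.0614] ex [-0.0208  0.0234] ea(top) [-0.0022  0.0094] dir 19.3
wrist rack ((525.5592041015625, -278.8758239746094), (83.04146575927734, 172.52001953125), 16.977924346923828)
top rack ((525.6262817382812, -278.3382873535156), (83.34602355957031, 172.92501831054688), 17.130876541137695)
```

Run:
```python
from h import *
z=np.load('w1.npz'); w={k:z[k] for k in z.files}
R=Rdown(17.5).as_matrix(); P=(pts(w)-[.5323,-.2728,.2443])@R
d=w['depth']; m=(d>0)&(P[...,2]<.03)&(P[...,2]>-.1)
m[300:]=0
q=P[m]; print(len(q))
for sgn in(1,-1):
    k=q[q[:,1]*sgn>.02]; print(sgn,'ymin',np.abs(k[:,1]).min().round(4),'zmax',np.percentile(k[:,2],[50,95,99.5]).round(4)); e=k[k[:,2]>np.percentile(k[:,2],97)]; print('tip',e.mean(0).round(4),e.min(0).round(4),e.max(0).round(4))
plan([((.5255,-.2785,.12),Rdown(17))],85); plan([((.5255,-.2785,.034),None)],85,p=(.5255,-.2785,.12),R=Rdown(17),sp=.03)
```

```text
7981
1 ymin 0.0314 zmax [-0.0445 -0.0195 -0.0148]
tip [ 0.0011  0.0423 -0.016 ] [-0.0103  0.0417 -0.0178] [ 0.0116  0.0481 -0.013 ]
-1 ymin 0.032 zmax [-0.0444 -0.0197 -0.015 ]
tip [ 0.0014 -0.0429 -0.0161] [-0.0097 -0.0485 -0.0181] [ 0.0116 -0.0424 -0.0132]
[[[0,-0.001,0.006,-0.012,-0.021,0.311,85],[0,-0.001,0.006,-0.012,-0.021,0.311,85],[0,-0.001,0.006,-0.012,-0.021,0.311,85],[0,-0.001,0.006,-0.012,-0.021,0.311,85]]]
[[[0,0,0,0,0,0.287,85],[0,0,0,0,0,0.287,85],[0,0,0,0,0,0.287,85]]]
```

play_rows([
  [[0,0,0.006,-0.01,-0.02,0.31,85],[0,0,0.006,-0.01,-0.02,0.31,85],[0,0,0.006,-0.01,-0.02,0.31,85],[0,0,0.006,-0.015,-0.025,0.31,85],[0,0,0,0,0,0,85]],
])

```text
time: 2.98
tool_pos: [0.5208, -0.2735, 0.114]
tcp_rot: [-1.858, -2.517, 0.002]
wrist_force: [-2.0, 1.6, -0.6]
width: 0.998
grip_force: 0.0
```

Run:
```python
from h import *
st(); plan([((.5255,-.2785,.029),Rdown(17))],85,sp=.025)
```

```text
t 2.98 p [ 0.5208 -0.2735  0.114 ] y [ 0.956  0.295 -0.009] z [-0.012  0.007 -1.   ] w 0.998 g 0.0 f [-2.   1.6 -0.6] q [-0.53  0.21  1.9   0.    1.05 -0.83]
[[[-0.005,-0.005,0.001,-0.017,0.009,0.212,85],[-0.005,-0.005,0.001,-0.017,0.009,0.212,85],[-0.005,-0.005,0.001,-0.016,0.009,0.212,85],[-0.005,-0.005,0.001,-0.016,0.008,0.212,85]]]
```

play_rows([
  [[0,0,0,0,0,0,85],[0,0,0,0,0,0,85],[0,0,0,0,0,0,85]],
])

```text
time: 3.23
tool_pos: [0.5281, -0.2783, 0.1243]
tcp_rot: [1.864, 2.523, 0.001]
wrist_force: [0.3, -0.4, 0.8]
width: 0.999
grip_force: 0.0
```

Run:
```python
from h import *
st(); plan([((.5255,-.2785,.029),Rdown(17))],85,sp=.025)
```

```text
t 3.23 p [ 0.5281 -0.2783  0.1243] y [0.956 0.294 0.003] z [ 0.004 -0.002 -1.   ] w 0.999 g 0.0 f [ 0.3 -0.4  0.8] q [-0.53  0.2   1.88  0.    1.05 -0.82]
[[[0.002,0.002,0.001,0.002,-0.007,0.238,85],[0.002,0.002,0.001,0.002,-0.007,0.238,85],[0.002,0.002,0.001,0.002,-0.007,0.238,85],[0.002,0.002,0.001,0.002,-0.007,0.238,85]]]
```

play_rows([
  [[0,0,0,0,0,0.16,85],[0,0,0,0,0,0.16,85],[0,0,0,0,0,0.16,85],[0,0,0,0,0,0.16,85],[0,0,0,0,0,0.1,85]],
])

```text
time: 3.65
tool_pos: [0.5273, -0.2783, 0.0483]
tcp_rot: [1.866, 2.524, 0.001]
wrist_force: [-1.1, -0.2, -0.5]
width: 0.989
grip_force: 0.0
```

play_rows([
  [[0,0,0,0,0,0,85],[0,0,0,0,0,0,85],[0,0,0,0,0,0,85],[0,0,0,0,0,0,85],[0,0,0,0,0,0,85]],
])

```text
time: 4.07
tool_pos: [0.527, -0.2785, 0.0487]
tcp_rot: [1.867, 2.524, 0.0]
wrist_force: [-0.6, 0.8, -0.4]
width: 0.995
grip_force: 0.0
```

Run:
```python
from h import *
st(); plan([((.5255,-.2785,.029),Rdown(17))],85,sp=.025)
```

```text
t 4.07 p [ 0.527  -0.2785  0.0487] y [0.956 0.293 0.002] z [ 0.002 -0.001 -1.   ] w 0.995 g 0.0 f [-0.6  0.8 -0.4] q [-0.53  0.29  1.94 -0.    0.91 -0.82]
[[[0.003,0.003,0.001,0.005,-0.015,0.197,85]]]
```

play_rows([
  [[0,0,0,0.003,-0.008,0.1,85],[0,0,0,0.002,-0.007,0.095,85],[0,0,0,0,0,0,85],[0,0,0,0,0,0,60],[0,0,0,0,0,0,60]],
], newtons=40)

```text
time: 4.48
tool_pos: [0.525, -0.2777, 0.0279]
tcp_rot: [1.869, 2.525, 0.002]
wrist_force: [7.3, 7.1, 19.0]
width: 0.744
grip_force: 15.5
```

play_rows([
  [[0,0,0,0,0,0,55],[0,0,0,0,0,0,55],[0,0,0,0,0,0,55],[0,0,0,0,0,0,55]],
])

```text
time: 4.82
tool_pos: [0.5253, -0.2783, 0.0284]
tcp_rot: [1.867, 2.524, 0.0]
wrist_force: [2.1, 0.1, 2.2]
width: 0.732
grip_force: 45.6
```

Run:
```python
from h import *
st(); c=cam('wrist'); save(c,'w2.png')
```

```text
t 4.82 p [ 0.5253 -0.2783  0.0284] y [0.956 0.293 0.001] z [ 0.002 -0.001 -1.   ] w 0.732 g 45.6 f [2.1 0.1 2.2] q [-0.53  0.31  1.95  0.    0.88 -0.83]
```

View pics/w2.png

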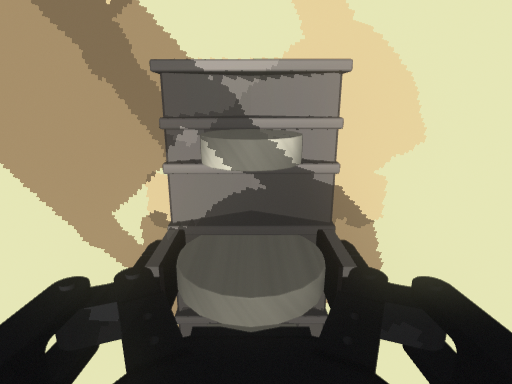

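The wide disc (177–325 across, around (250,275)) is held on its rim by both fingertips, and the spare is undisturbed. Next I lift it and carry it to the open cart at (0.38, 0.30).

Run:
```python
from h import *
p,R=plan([((.5253,-.2783,.19),None)],55,sp=.033)
p,R=plan([((.46,.05,.2),Rdown(80)),((.38,.30,.2),Rdown(128.3))],55,p=p,R=R)
P=pts(cam('top')); v=P[:100,50:215]; print(np.percentile(v[30:90][v[30:90][...,2]<.3][:,2],[5,50,95]))
```

```text
[[[0,0,0,0,0,-0.323,55],[0,0,0,0,0,-0.323,55],[0,0,0,0,0,-0.323,55],[0,0,0,0,0,-0.323,55],[0,0,0,0,0,-0.323,55]]]
[[[0,0,-0.22,0.333,0.034,-0.01,55],[0,0,-0.22,0.327,0.07,-0.01,55],[0,0,-0.22,0.318,0.105,-0.01,55],[0,0,-0.22,0.304,0.14,-0.01,55],[0,0,-0.22,0.287,0.172,-0.01,55]]]
[[[0,0,-0.22,0.266,0.203,-0.01,55],[0,0,-0.22,0.243,0.231,-0.01,55],[0,0,-0.22,0.216,0.256,-0.01,55],[0,0,-0.22,0.186,0.278,-0.01,55],[0,0,-0.22,0.155,0.297,-0.01,55]]]
[[[0,0,-0.211,0.153,0.29,0,55],[0,0,-0.211,0.121,0.305,0,55],[0,0,-0.211,0.089,0.316,0,55],[0,0,-0.211,0.055,0.323,0,55],[0,0,-0.211,0.021,0.327,0,55]]]
[[[0,0,-0.211,-0.014,0.328,0,55],[0,0,-0.211,-0.048,0.325,0,55],[0,0,-0.211,-0.082,0.318,0,55]]]
[0.00047136 0.02020374 0.03216419]
```

play_rows([
  [[0,0,0,0,0,-0.1,55],[0,0,0,0,0,-0.25,55],[0,0,0,0,0,-0.4,55],[0,0,0,0,0,-0.4,55],[0,0,0,0,0,-0.4,55]],
])

```text
time: 5.33
tool_pos: [0.5227, -0.2772, 0.1834]
tcp_rot: [-1.866, -2.522, 0.001]
wrist_force: [0.2, 0.2, -1.9]
width: 0.732
grip_force: 44.6
```

play_rows([
  [[0,0,-0.22,0.33,0.03,-0.01,55],[0,0,-0.22,0.33,0.07,-0.01,55],[0,0,-0.22,0.32,0.1,-0.01,55],[0,0,-0.22,0.3,0.14,-0.01,55],[0,0,-0.22,0.29,0.17,-0.01,55]],
])

```text
time: 5.75
tool_pos: [0.4891, -0.1129, 0.1876]
tcp_rot: [-1.105, -2.939, 0.001]
wrist_force: [-0.3, 0.7, -1.0]
width: 0.736
grip_force: 44.7
```

play_rows([
  [[0,0,-0.22,0.27,0.2,-0.01,55],[0,0,-0.22,0.24,0.23,-0.01,55],[0,0,-0.22,0.22,0.26,-0.01,55],[0,0,-0.22,0.19,0.28,-0.01,55],[0,0,-0.22,0.15,0.3,-0.01,55]],
])

```text
time: 6.17
tool_pos: [0.456, 0.052, 0.1926]
tcp_rot: [-0.265, -3.129, 0.001]
wrist_force: [0.6, -0.2, -1.2]
width: 0.733
grip_force: 44.7
```

play_rows([
  [[0,0,-0.21,0.15,0.29,0,55],[0,0,-0.21,0.12,0.3,0,55],[0,0,-0.21,0.09,0.32,0,55],[0,0,-0.21,0.055,0.32,0,55],[0,0,-0.21,0.02,0.33,0,55]],
])

```text
time: 6.58
tool_pos: [0.4064, 0.2075, 0.1926]
tcp_rot: [0.556, -3.09, 0.001]
wrist_force: [0.3, 0.9, -0.8]
width: 0.729
grip_force: 44.7
```

play_rows([
  [[0,0,-0.21,-0.01,0.33,0,55],[0,0,-0.21,-0.05,0.32,0,55],[0,0,-0.21,-0.08,0.32,0,55],[0,0,0,0,0,0,55],[0,0,0,0,0,0,55]],
])

```text
time: 7.0
tool_pos: [0.3765, 0.3009, 0.1924]
tcp_rot: [1.031, -2.966, 0.002]
wrist_force: [0.5, 0.1, -0.8]
width: 0.728
grip_force: 44.7
```

Run:
```python
from h import *
st(); 
T=Rdown(128.3,65); z=T.as_matrix()[:,2]; print(z,T.as_matrix()[:,0])
C=np.array([.38,.30,0]); f=lambda h:C+[0,0,h]+.0196*z
p,R=plan([(f(.15),T)],55); plan([(f(.035),None)],55,p=p,R=R,sp=.03)
c=cam('scene');save(c,'s2.png')
```

```text
t 7.0 p [0.3765 0.3009 0.1924] y [-0.62   0.784 -0.   ] z [-0.001 -0.002 -1.   ] w 0.728 g 44.7 f [ 0.5  0.1 -0.8] q [ 0.62 -0.08  2.05 -0.    1.17 -1.62]
[-0.71124894 -0.56171056 -0.42261826] [-0.33166083 -0.26192994  0.90630779]
[[[0,0.226,0,0.015,-0.003,0.051,55],[0,0.226,0,0.01,-0.003,0.052,55],[0,0.226,0,0.004,-0.003,0.053,55],[0,0.226,0,-0.002,-0.003,0.053,55],[0,0.226,0,-0.008,-0.003,0.052,55]]]
[[[0,0.226,0,-0.014,-0.003,0.051,55],[0,0.226,0,-0.02,-0.003,0.049,55],[0,0.226,0,-0.025,-0.003,0.047,55],[0,0.226,0,-0.03,-0.003,0.043,55],[0,0.226,0,-0.035,-0.003,0.04,55]]]
[[[0,0,0,-0.261,0,0.122,55],[0,0,0,-0.261,0,0.122,55],[0,0,0,-0.261,0,0.122,55],[0,0,0,-0.261,0,0.122,55]]]
```

play_rows([
  [[0,0.22,0,0.015,0,0.05,55],[0,0.22,0,0.01,0,0.05,55],[0,0.23,0,0,0,0.05,55],[0,0.23,0,0,0,0.05,55],[0,0.23,0,-0.01,0,0.05,55]],
])

```text
time: 7.47
tool_pos: [0.3737, 0.2948, 0.1694]
tcp_rot: [0.844, -2.452, 0.248]
wrist_force: [0.3, 0.1, -0.6]
width: 0.731
grip_force: 44.7
```

play_rows([
  [[0,0.23,0,-0.015,0,0.05,55],[0,0.23,0,-0.02,0,0.05,55],[0,0.23,0,-0.025,0,0.05,55],[0,0.22,0,-0.03,0,0.04,55],[0,0.22,0,-0.035,0,0.04,55]],
])

```text
time: 7.88
tool_pos: [0.3678, 0.2902, 0.1431]
tcp_rot: [0.661, -1.923, 0.422]
wrist_force: [0.3, -0.5, -0.4]
width: 0.732
grip_force: 44.8
```

play_rows([
  [[0,0,0,-0.2,0,0.09,55],[0,0,0,-0.26,0,0.12,55],[0,0,0,-0.2,0,0.09,55],[0,0,0,-0.1,0,0.05,55],[0,0,0,0,0,0,55]],
])

```text
time: 8.3
tool_pos: [0.3662, 0.2896, 0.0571]
tcp_rot: [0.662, -1.921, 0.423]
wrist_force: [-0.6, 0.0, -1.9]
width: 0.734
grip_force: 44.8
```

Run:
```python
from h import *
st(); 
T=Rdown(128.3,65); z=T.as_matrix()[:,2]
C=np.array([.38,.30,0]); f=lambda h:C+[0,0,h]+.0196*z
print(f(.020)); plan([(f(.020),T)],55,sp=.01)
c=cam('scene');cv2.imwrite('pics/s3.png',cv2.resize(c['image'][90:200,100:260,::-1],(800,550)))
```

```text
t 8.3 p [0.3662 0.2896 0.0571] y [-0.616  0.788 -0.   ] z [-0.714 -0.559 -0.422] w 0.734 g 44.8 f [-0.6  0.  -1.9] q [ 0.64  0.83  1.52 -0.03  1.94 -1.59]
[0.36605952 0.28899047 0.01171668]
[[[0.002,0,-0.001,-0.082,-0.001,0.039,55],[0.002,0,-0.001,-0.082,-0.001,0.039,55],[0.002,0,-0.001,-0.082,-0.001,0.039,55],[0.002,0,-0.001,-0.082,-0.001,0.039,55],[0.002,0,-0.001,-0.082,-0.001,0.039,55]]]
```

View pics/s3.png

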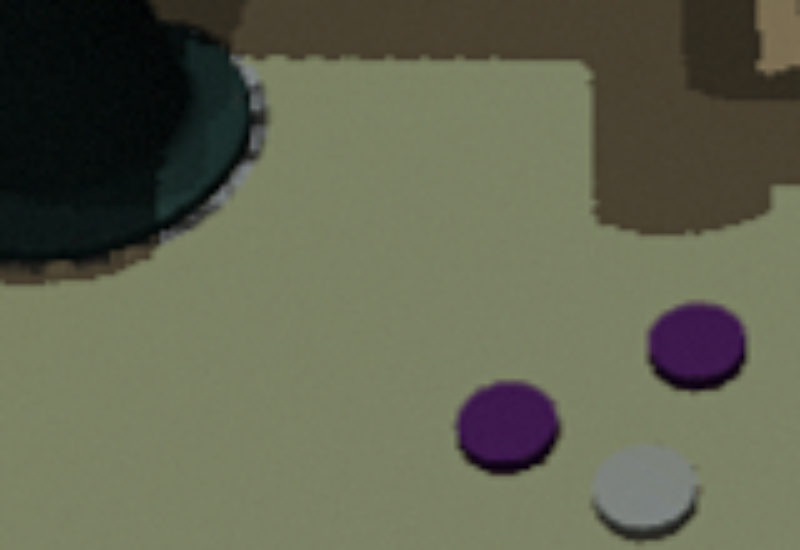

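The crop missed the gripper: it only shows the purple decoys at about (505,425) and (697,343) and the flat disc at (645,490). I'll lower the tilted disc slowly and watch the force.

play_rows([
  [[0,0,0,-0.08,0,0.04,55],[0,0,0,-0.1,0,0.045,55],[0,0,0,-0.1,0,0.045,55],[0,0,0,-0.06,0,0.03,55],[0,0,0,0,0,0,55]],
])

```text
time: 8.77
tool_pos: [0.3661, 0.2913, 0.0203]
tcp_rot: [0.666, -1.923, 0.423]
wrist_force: [-0.3, 0.3, -1.4]
width: 0.733
grip_force: 44.8
```

play_rows([
  [[0,0,0,-0.03,0,0.015,55],[0,0,0,-0.02,0,0.01,55],[0,0,0,-0.01,0,0.005,55],[0,0,0,0,0,0,55]],
])

```text
time: 9.1
tool_pos: [0.3668, 0.2917, 0.015]
tcp_rot: [0.666, -1.925, 0.422]
wrist_force: [1.3, -0.7, -0.5]
width: 0.732
grip_force: 44.8
```

Run:
```python
from h import *
st()
```

```text
t 9.1 p [0.3668 0.2917 0.015 ] y [-0.618  0.786 -0.   ] z [-0.711 -0.559 -0.427] w 0.732 g 44.8 f [ 1.3 -0.7 -0.5] q [ 0.64  0.88  1.5  -0.03  1.88 -1.59]
```

play_rows([
  [[0,0,0,-0.02,0,0.01,55],[0,0,0,-0.015,0,0.008,55],[0,0,0,0,0,0,55]],
])

```text
time: 9.35
tool_pos: [0.367, 0.2919, 0.0121]
tcp_rot: [0.666, -1.925, 0.422]
wrist_force: [2.1, 0.8, 3.1]
width: 0.735
grip_force: 45.2
```

play_rows([
  [[0,0,0,0,0,0,66],[0,0,0,0,0,0,72],[0,0,0,0,0,0,80],[0,0,0,0,0,0,85],[0,0,0,0,0,0,85]],
])

```text
time: 9.77
tool_pos: [0.3665, 0.2915, 0.011]
tcp_rot: [0.666, -1.925, 0.422]
wrist_force: [0.1, -0.1, -0.0]
width: 0.997
grip_force: 0.0
```

Run:
```python
from h import *
st(); c=cam('wrist'); save(c,'w3.png')
p,R=plan([((.37,.285,.12),None)],85); plan([((.40,.30,.19),Rdown(128.3))],85,p=p,R=R)
```

```text
t 9.77 p [0.3665 0.2915 0.011 ] y [-0.618  0.786  0.   ] z [-0.711 -0.559 -0.426] w 0.997 g 0.0 f [ 0.1 -0.1 -0. ] q [ 0.64  0.89  1.5  -0.03  1.88 -1.59]
[[[0,0,0,0.33,-0.024,-0.151,85],[0,0,0,0.33,-0.024,-0.151,85],[0,0,0,0.33,-0.024,-0.151,85]]]
[[[0,-0.226,0,0.049,-0.007,-0.06,85],[0,-0.226,0,0.042,-0.007,-0.065,85],[0,-0.226,0,0.035,-0.007,-0.069,85],[0,-0.226,0,0.027,-0.007,-0.073,85],[0,-0.226,0,0.018,-0.007,-0.075,85]]]
[[[0,-0.226,0,0.01,-0.007,-0.077,85],[0,-0.226,0,0.001,-0.007,-0.077,85],[0,-0.226,0,-0.008,-0.007,-0.077,85],[0,-0.226,0,-0.016,-0.007,-0.076,85],[0,-0.226,0,-0.025,-0.007,-0.073,85]]]
```

View pics/w3.png

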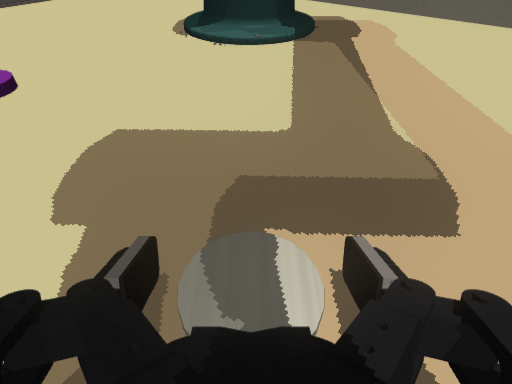

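The disc lies face up between the open fingers, centred near (250,300). Next I back off upward, return to tool-down and measure it.

play_rows([
  [[0,0,0,0.2,0,-0.09,85],[0,0,0,0.33,0,-0.15,85],[0,0,0,0.33,0,-0.15,85],[0,0,0,0.2,0,-0.09,85],[0,0,0,0,0,0,85]],
])

```text
time: 10.23
tool_pos: [0.3672, 0.2919, 0.1323]
tcp_rot: [0.668, -1.933, 0.421]
wrist_force: [0.6, -0.0, 0.3]
width: 0.995
grip_force: 0.0
```

play_rows([
  [[0,-0.226,0,0.05,0,-0.06,85],[0,-0.226,0,0.04,0,-0.065,85],[0,-0.226,0,0.035,0,-0.07,85],[0,-0.226,0,0.03,0,-0.07,85],[0,-0.226,0,0.02,0,-0.075,85]],
])

```text
time: 10.65
tool_pos: [0.3785, 0.3008, 0.1625]
tcp_rot: [0.851, -2.459, 0.244]
wrist_force: [0.1, 0.1, -0.7]
width: 0.994
grip_force: 0.0
```

play_rows([
  [[0,-0.226,0,0.01,0,-0.077,85],[0,-0.226,0,0,0,-0.077,85],[0,-0.226,0,-0.01,0,-0.077,85],[0,-0.226,0,-0.015,0,-0.076,85],[0,-0.226,0,-0.025,0,-0.073,85]],
])

```text
time: 11.07
tool_pos: [0.3913, 0.3109, 0.1982]
tcp_rot: [-1.025, 2.963, 0.003]
wrist_force: [0.1, 0.5, 0.3]
width: 0.991
grip_force: 0.0
```

play_rows([
  [[0,0,0,0,0,0,85],[0,0,0,0,0,0,85],[0,0,0,0,0,0,85],[0,0,0,0,0,0,85]],
])

```text
time: 11.4
tool_pos: [0.3913, 0.3109, 0.1966]
tcp_rot: [1.026, -2.966, 0.001]
wrist_force: [0.7, -0.2, -0.3]
width: 0.994
grip_force: 0.0
```

```bash
cat >> h.py <<'E'
def disc(c,xy,zlo,zhi,rad,box=.07):
    """top-face points in a height band near xy: circle centre (top contour cast as rays at top height)"""
    P=pts(c); D=np.hypot(P[...,0]-xy[0],P[...,1]-xy[1])
    m=((c['depth']>0)&(D<box)&(P[...,2]>zlo)&(P[...,2]<zhi)).astype(np.uint8)
    n,l,stt,ce=cv2.connectedComponentsWithStats(m)
    if n<2: print(c['name'],'none'); return
    k=1+stt[1:,4].argmax(); z=np.median(P[l==k][:,2])
    cn=max(cv2.findContours((l==k).astype(np.uint8),cv2.RETR_EXTERNAL,cv2.CHAIN_APPROX_NONE)[0],key=cv2.contourArea)[:,0]
    X=np.array([ray(c,u,v,z) for u,v in cn])
    (cx,cy),r=cv2.minEnclosingCircle((X[:,:2]*1000).astype(np.float32))
    A=np.c_[2*X[:,:2],np.ones(len(X))]; s=np.linalg.lstsq(A,(X[:,:2]**2).sum(1),rcond=None)[0]
    rl=np.sqrt(s[2]+s[0]**2+s[1]**2); q=P[l==k]
    pl=np.linalg.lstsq(np.c_[q[:,:2],np.ones(len(q))],q[:,2],rcond=None)[0]
    print(c['name'],'n',len(q),'z',z.round(4),'lsq',s[:2].round(4),rl.round(4),'mec',round(cx/1000,4),round(cy/1000,4),round(r/1000,4),'mean',q[:,:2].mean(0).round(4),'slope',pl[:2].round(3),'nominal',rad)
E
python3 - <<'E'
from h import *
st()
for n in('wrist','top','scene'):
    c=cam(n)
    print('wide');disc(c,(.39,.31),.007,.06,.032)
    print('plat');disc(c,(.592,.254),.010,.022,.060,.08)
    if n!='wrist':
        print('flat');disc(c,(.461,-.046),.007,.017,.028,.045)
        print('model');disc(c,(.648,-.003),.008,.04,.025,.04)
E
```

```text
t 11.4 p [0.3913 0.3109 0.1966] y [-0.618  0.786  0.   ] z [-0.002 -0.002 -1.   ] w 0.994 g 0.0 f [ 0.7 -0.2 -0.3] q [ 0.62 -0.04  2.01 -0.    1.18 -1.62]
wide
wrist n 2754 z 0.0128 lsq [0.3849 0.3073] 0.0312 mec 0.3848 0.3073 0.0318 mean [0.3845 0.307 ] slope [0.    0.001] nominal 0.032
plat
wrist n 3120 z 0.0156 lsq [0.5878 0.2337] 0.0432 mec 0.5912 0.2458 0.0592 mean [0.5849 0.2264] slope [0.008 0.009] nominal 0.06
wide
top n 801 z 0.0116 lsq [0.3864 0.3069] 0.0312 mec 0.3863 0.3067 0.0325 mean [0.3863 0.307 ] slope [-0.003  0.002] nominal 0.032
plat
top n 2541 z 0.0147 lsq [0.5963 0.2551] 0.059 mec 0.5963 0.255 0.0601 mean [0.596  0.2552] slope [0.001 0.001] nominal 0.06
flat
top n 547 z 0.0117 lsq [ 0.4602 -0.0435] 0.0267 mec 0.4605 -0.0433 0.0277 mean [ 0.4601 -0.0434] slope [0. 0.] nominal 0.028
model
top n 426 z 0.0147 lsq [6.485e-01 2.000e-04] 0.0243 mec 0.6498 0.0002 0.0265 mean [6.479e-01 1.000e-04] slope [-0.033 -0.023] nominal 0.025
wide
scene n 228 z 0.0115 lsq [0.3892 0.3051] 0.0313 mec 0.3887 0.3042 0.0347 mean [0.3893 0.305 ] slope [-0.007  0.003] nominal 0.032
plat
scene n 992 z 0.015 lsq [0.5985 0.2529] 0.0593 mec 0.6003 0.2532 0.0623 mean [0.5991 0.2517] slope [0.002 0.002] nominal 0.06
flat
scene n 296 z 0.0115 lsq [ 0.4624 -0.0451] 0.0274 mec 0.4625 -0.0455 0.0295 mean [ 0.4625 -0.0452] slope [-0.011  0.003] nominal 0.028
model
scene n 282 z 0.0156 lsq [ 0.6506 -0.001 ] 0.0254 mec 0.6517 0.001 0.0296 mean [ 0.6513 -0.0032] slope [-0.055  0.021] nominal 0.025
```

The wide disc lies flat at about (0.385, 0.307), with the wrist and top views within 2 mm and its top at 12 mm. Next I grip it from above.

play_rows([
  [[0,0,0,0.02,0.01,0.2,85],[0,0,0,0.025,0.005,0.4,85],[0,0,0,0.025,0.005,0.4,85],[0,0,0,0,0,0.3,85],[0,0,0,0,0,0.2,85]],
])

```text
time: 11.97
tool_pos: [0.382, 0.3064, 0.0433]
tcp_rot: [1.025, -2.963, 0.003]
wrist_force: [0.3, -1.1, -0.6]
width: 0.994
grip_force: 0.0
```

play_rows([
  [[0,0,0,0,0,0,85],[0,0,0,0,0,0,85],[0,0,0,0,0,0,85],[0,0,0,0,0,0,85]],
])

```text
time: 12.3
tool_pos: [0.386, 0.3092, 0.0495]
tcp_rot: [-1.026, 2.966, 0.002]
wrist_force: [0.4, 0.2, 0.3]
width: 0.996
grip_force: 0.0
```

Run:
```python
from h import *
st(); plan([((.3853,.3072,-.003),Rdown(128.3))],85,sp=.02)
```

```text
t 12.3 p [0.386  0.3092 0.0495] y [-0.618  0.786 -0.   ] z [ 0.003  0.002 -1.   ] w 0.996 g 0.0 f [0.4 0.2 0.3] q [ 0.62  0.11  2.15 -0.    0.87 -1.61]
[[[0,0.002,-0.002,0.007,-0.004,0.175,85],[0,0.002,-0.002,0.006,-0.004,0.175,85],[0,0.002,-0.002,0.006,-0.004,0.175,85]]]
```

play_rows([
  [[0,0,0,0.007,-0.004,0.18,85],[0,0,0,0.006,-0.004,0.18,85],[0,0,0,0.006,-0.004,0.1,85],[0,0,0,0,0,0.05,85],[0,0,0,0,0,0,85]],
])

```text
time: 12.72
tool_pos: [0.3833, 0.3056, -0.0036]
tcp_rot: [1.027, -2.968, 0.0]
wrist_force: [0.0, 0.7, 0.4]
width: 0.994
grip_force: 0.0
```

play_rows([
  [[0,0,0,0,0,0,70],[0,0,0,0,0,0,55],[0,0,0,0,0,0,55],[0,0,0,0,0,0,55],[0,0,0,0,0,0,55]],
])

```text
time: 13.13
tool_pos: [0.3845, 0.3066, -0.0018]
tcp_rot: [-1.027, 2.967, 0.001]
wrist_force: [-1.0, -1.1, 5.4]
width: 0.728
grip_force: 43.1
```

Run:
```python
from h import *
st(); p=bot.read_state()['tool_pos']
p,R=plan([(p+[0,0,.1],None)],55,sp=.025); plan([((.50,.22,.15),Rdown(113))],55,p=p,R=R)
```

```text
t 13.13 p [ 0.3845  0.3066 -0.0018] y [-0.618  0.786 -0.   ] z [ 0.002  0.001 -1.   ] w 0.728 g 43.1 f [-1.  -1.1  5.4] q [ 0.62  0.19  2.18 -0.    0.77 -1.61]
[[[0,0,0,-0.001,0,-0.25,55],[0,0,0,-0.001,0,-0.25,55],[0,0,0,-0.001,0,-0.25,55],[0,0,0,-0.001,0,-0.25,55]]]
[[[0,0.001,0.132,-0.094,-0.349,-0.129,55],[0,0.001,0.132,-0.116,-0.342,-0.129,55],[0,0.001,0.132,-0.139,-0.333,-0.129,55],[0,0.001,0.132,-0.16,-0.323,-0.129,55]]]
```

play_rows([
  [[0,0,0,0,0,-0.1,55],[0,0,0,0,0,-0.3,55],[0,0,0,0,0,-0.4,55],[0,0,0,0,0,-0.4,55],[0,0,0,0,0,-0.3,55]],
])

```text
time: 13.55
tool_pos: [0.3843, 0.3064, 0.1506]
tcp_rot: [-1.026, 2.965, 0.002]
wrist_force: [1.1, 0.6, -1.0]
width: 0.728
grip_force: 44.3
```

Run:
```python
from h import *
st(); plan([((.64,.275,.2),Rdown(113))],55)
```

```text
t 13.55 p [0.3843 0.3064 0.1506] y [-0.618  0.786 -0.   ] z [ 0.003  0.002 -1.   ] w 0.728 g 44.3 f [ 1.1  0.6 -1. ] q [ 0.62 -0.02  2.08  0.    1.08 -1.61]
[[[0,0.001,0.076,-0.26,-0.261,-0.07,55],[0,0.001,0.076,-0.269,-0.251,-0.07,55],[0,0.001,0.076,-0.279,-0.241,-0.07,55],[0,0.001,0.076,-0.288,-0.23,-0.07,55],[0,0.001,0.076,-0.296,-0.219,-0.07,55]]]
[[[0,0.001,0.076,-0.304,-0.208,-0.07,55],[0,0.001,0.076,-0.312,-0.196,-0.07,55]]]
```

play_rows([
  [[0,0,0.076,-0.26,-0.26,-0.07,55],[0,0,0.076,-0.27,-0.25,-0.07,55],[0,0,0.076,-0.28,-0.24,-0.07,55],[0,0,0.076,-0.29,-0.23,-0.07,55],[0,0,0.076,-0.3,-0.22,-0.07,55]],
])

```text
time: 13.97
tool_pos: [0.5683, 0.2836, 0.1831]
tcp_rot: [-0.738, 3.053, 0.0]
wrist_force: [-0.0, 1.7, -0.4]
width: 0.725
grip_force: 44.3
```

play_rows([
  [[0,0,0.076,-0.3,-0.21,-0.07,55],[0,0,0.076,-0.31,-0.2,-0.07,55],[0,0,0,0,0,0,55],[0,0,0,0,0,0,55],[0,0,0,0,0,0,55]],
])

```text
time: 14.38
tool_pos: [0.6391, 0.2738, 0.1954]
tcp_rot: [0.624, -3.078, -0.0]
wrist_force: [-0.2, 0.4, -0.7]
width: 0.722
grip_force: 44.3
```

play_rows([
  [[0,0,0,0,0,0,55],[0,0,0,0,0,0,55],[0,0,0,0,0,0,55]],
])

```text
time: 14.63
tool_pos: [0.6384, 0.2744, 0.1957]
tcp_rot: [0.626, -3.078, 0.0]
wrist_force: [-0.6, 0.5, -1.5]
width: 0.724
grip_force: 44.3
```

Run:
```python
from h import *
st(); c=cam('wrist'); save(c,'w4.png')
disc(c,(.595,.255),.010,.022,.060,.08)
P=pts(c); s=bot.read_state(); R=Ro.from_rotvec(s['tcp_rot']).as_matrix()
# held disc in tool frame
Q=(P-s['tool_pos'])@R; m=(c['depth']>0)&(abs(Q[...,1])<.036)&(abs(Q[...,0])<.045)&(Q[...,2]>-.03)&(Q[...,2]<.02)
q=Q[m]; zt=np.median(q[:,2]); 
hs=np.histogram(q[:,2],20); print('held z',zt,q[:,2].min(),hs[0],hs[1][[0,-1]])
t=q[q[:,2]<zt+.003]; print('xmax',np.percentile(t[:,0],[1,99]),'y',np.percentile(t[:,1],[1,99]))
```

```text
t 14.63 p [0.6384 0.2744 0.1957] y [-0.391  0.921  0.   ] z [-0. -0. -1.] w 0.724 g 44.3 f [-0.6  0.5 -1.5] q [ 0.37  0.32  1.59  0.    1.22 -1.6 ]
wrist n 10936 z 0.0159 lsq [0.5957 0.2559] 0.059 mec 0.5958 0.2558 0.0596 mean [0.5937 0.255 ] slope [-0.001  0.001] nominal 0.06
held z -0.014476548770029135 -0.029977132199419703 [ 123  128  119  108  121  101  104  112   89  129 4901 8554  379  116
  115   76   89   83   64   12] [-0.02997713 -0.00212367]
xmax [-0.0301557   0.02930518] y [-0.03259337  0.03259103]
```

View pics/w4.png

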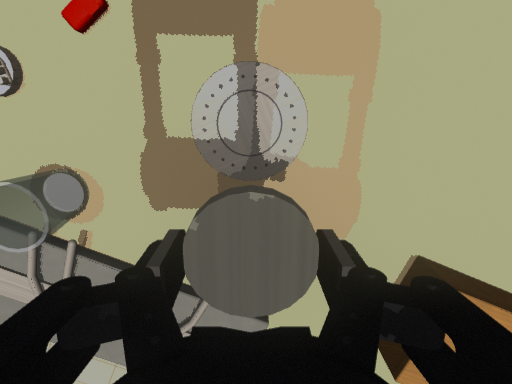

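The platform's engraved circle is at (249,122) in the wrist view, with the disc held level at (250,250). The wrist puts the platform centre at (0.5957, 0.2559) and the top view at (0.5963, 0.2551).

play_rows([
  [[0,0,0,0.15,0,0,55],[0,0,0,0.2,0,0.1,55],[0,0,0,0.11,0,0.3,55],[0,0,0,0,0,0.4,55],[0,0,0,0,0,0.4,55]],
])

```text
time: 15.1
tool_pos: [0.5976, 0.2568, 0.0768]
tcp_rot: [-0.625, 3.074, 0.001]
wrist_force: [0.2, 0.0, -1.4]
width: 0.726
grip_force: 44.3
```

play_rows([
  [[0,0,0,0,0,0.25,55],[0,0,0,0,0,0.1,55],[0,0,0,0,0,0,55],[0,0,0,0,0,0,55],[0,0,0,0,0,0,55]],
])

```text
time: 15.52
tool_pos: [0.5994, 0.2571, 0.0433]
tcp_rot: [-0.624, 3.074, 0.001]
wrist_force: [-0.2, 0.6, 0.1]
width: 0.726
grip_force: 44.3
```

Run:
```python
from h import *
st(); plan([((.5957,.2556,.0135),Rdown(113))],55,sp=.01)
```

```text
t 15.52 p [0.5994 0.2571 0.0433] y [-0.39   0.921 -0.   ] z [ 0.004  0.002 -1.   ] w 0.726 g 44.3 f [-0.2  0.6  0.1] q [ 0.37  0.39  1.81 -0.    0.94 -1.6 ]
[[[0,0.002,0,0.01,0,0.074,55],[0,0.002,0,0.01,0,0.074,55],[0,0.002,0,0.01,0,0.074,55],[0,0.002,0,0.01,0,0.074,55]]]
```

play_rows([
  [[0,0.002,0,0.01,0,0.08,55],[0,0.002,0,0.01,0,0.08,55],[0,0.002,0,0.01,0,0.08,55],[0,0,0,0,0,0.01,55],[0,0,0,0,0,0,55]],
])

```text
time: 15.93
tool_pos: [0.5934, 0.2545, 0.0143]
tcp_rot: [0.623, -3.074, 0.002]
wrist_force: [-0.9, -0.6, -0.4]
width: 0.728
grip_force: 44.3
```

play_rows([
  [[0,0,0,0,0,0,55],[0,0,0,0,0,0,55],[0,0,0,0,0,0,55]],
])

```text
time: 16.18
tool_pos: [0.5949, 0.2551, 0.0159]
tcp_rot: [0.624, -3.077, 0.001]
wrist_force: [-0.1, 1.5, -1.2]
width: 0.722
grip_force: 44.3
```

Run:
```python
from h import *
st(); plan([((.5957,.2556,.0135),Rdown(113))],55,sp=.01)
```

```text
t 16.18 p [0.5949 0.2551 0.0159] y [-0.39   0.921 -0.   ] z [-0.002 -0.001 -1.   ] w 0.722 g 44.3 f [-0.1  1.5 -1.2] q [ 0.37  0.42  1.83 -0.    0.9  -1.6 ]
[[[0,-0.005,-0.002,-0.01,0.001,0.024,55]]]
```

play_rows([
  [[0,-0.004,0,-0.009,0,0.012,55],[0,0,0,0,0,0.01,55],[0,0,0,0,0,0,55],[0,0,0,0,0,0,55]],
])

```text
time: 16.52
tool_pos: [0.5954, 0.2553, 0.0134]
tcp_rot: [0.624, -3.078, 0.0]
wrist_force: [-0.8, -0.2, -1.0]
width: 0.722
grip_force: 44.4
```

Run:
```python
from h import *
st(); plan([((.5957,.2556,.0135),Rdown(113))],55,sp=.01)
```

```text
t 16.52 p [0.5954 0.2553 0.0134] y [-0.39   0.921 -0.   ] z [-0.001 -0.    -1.   ] w 0.722 g 44.4 f [-0.8 -0.2 -1. ] q [ 0.37  0.42  1.83 -0.    0.89 -1.6 ]
[[[0,-0.002,-0.002,-0.004,0.001,-0.001,55]]]
```

play_rows([
  [[0,0,0,-0.003,0,0.01,55],[0,0,0,0,0,0,55],[0,0,0,0,0,0,68],[0,0,0,0,0,0,85],[0,0,0,0,0,0,85]],
])

```text
time: 16.93
tool_pos: [0.5958, 0.2555, 0.0124]
tcp_rot: [0.624, -3.078, 0.0]
wrist_force: [0.8, 0.5, 0.1]
width: 0.995
grip_force: 0.0
```

play_rows([
  [[0,0,0,0,0,0,85],[0,0,0,0,0,-0.1,85],[0,0,0,0,0,-0.3,85],[0,0,0,0,0,-0.4,85],[0,0,0,-0.1,0,-0.4,85]],
])

```text
time: 17.35
tool_pos: [0.6022, 0.2583, 0.1323]
tcp_rot: [0.623, -3.073, 0.002]
wrist_force: [0.6, -0.1, 0.3]
width: 0.995
grip_force: 0.0
```

play_rows([
  [[0,0,0,-0.2,0,-0.3,85],[0,0,0,-0.2,0,-0.2,85],[0,0,0,0,0,0,85],[0,0,0,0,0,0,85],[0,0,0,0,0,0,85]],
])

```text
time: 17.77
tool_pos: [0.6408, 0.2746, 0.1815]
tcp_rot: [0.624, -3.076, 0.001]
wrist_force: [-0.5, -0.2, -0.1]
width: 0.999
grip_force: 0.0
```

Run:
```python
from h import *
st()
c=cam('wrist')
disc(c,(.595,.255),.010,.020,.060,.08);disc(c,(.595,.255),.0215,.04,.032,.08)
c=cam('top'); disc(c,(.595,.255),.0215,.04,.032,.06)
plan([((.465,-.05,.2),Rdown(84))],85)
```

```text
t 17.77 p [0.6408 0.2746 0.1815] y [-0.39   0.921  0.   ] z [-0.003 -0.001 -1.   ] w 0.999 g 0.0 f [-0.5 -0.2 -0.1] q [ 0.37  0.34  1.6  -0.    1.2  -1.6 ]
wrist n 8336 z 0.0158 lsq [0.5958 0.2559] 0.059 mec 0.5958 0.2559 0.0596 mean [0.5926 0.2541] slope [-0.001  0.001] nominal 0.06
wrist n 3636 z 0.0278 lsq [0.5962 0.2568] 0.0312 mec 0.5963 0.2568 0.0318 mean [0.5956 0.2566] slope [-0.001 -0.   ] nominal 0.032
top n 749 z 0.0266 lsq [0.5969 0.256 ] 0.0312 mec 0.5964 0.256 0.0326 mean [0.5968 0.2562] slope [-0.    -0.003] nominal 0.032
[[[0,-0.001,0.101,0.287,-0.23,-0.019,85],[0,-0.001,0.101,0.275,-0.245,-0.019,85],[0,-0.001,0.101,0.263,-0.258,-0.019,85],[0,-0.001,0.101,0.249,-0.271,-0.019,85],[0,-0.001,0.101,0.235,-0.283,-0.019,85]]]
[[[0,-0.001,0.101,0.221,-0.295,-0.019,85],[0,-0.001,0.101,0.205,-0.306,-0.02,85],[0,-0.001,0.101,0.19,-0.316,-0.02,85],[0,-0.001,0.101,0.174,-0.325,-0.02,85],[0,-0.001,0.101,0.157,-0.333,-0.02,85]]]
```

Step 1 is placed: wide disc about 1 mm off centre, flat, z right. Next is the flat disc, approached with yaw 55° to keep the fingers off the purple decoys.

Run:
```python
from h import *
plan([((.46,-.0435,.19),Rdown(55))],85)
```

```text
[[[-0.001,-0.001,0.202,0.289,-0.223,-0.009,85],[-0.001,-0.001,0.202,0.265,-0.251,-0.009,85],[-0.001,-0.001,0.202,0.239,-0.276,-0.009,85],[-0.001,-0.001,0.202,0.21,-0.299,-0.009,85],[-0.001,-0.001,0.202,0.178,-0.318,-0.009,85]]]
[[[-0.001,-0.001,0.202,0.145,-0.335,-0.01,85],[-0.001,-0.001,0.202,0.111,-0.348,-0.01,85],[-0.001,-0.001,0.202,0.075,-0.357,-0.01,85],[-0.001,-0.001,0.202,0.039,-0.363,-0.01,85],[-0.001,-0.001,0.202,0.002,-0.365,-0.01,85]]]
```

play_rows([
  [[0,0,0.2,0.29,-0.22,-0.01,85],[0,0,0.2,0.265,-0.25,-0.01,85],[0,0,0.2,0.24,-0.28,-0.01,85],[0,0,0.2,0.21,-0.3,-0.01,85],[0,0,0.2,0.18,-0.32,-0.01,85]],
])

```text
time: 18.28
tool_pos: [0.5489, 0.114, 0.1852]
tcp_rot: [-0.163, -3.132, 0.002]
wrist_force: [0.5, -1.1, 0.2]
width: 0.997
grip_force: 0.0
```

play_rows([
  [[0,0,0.2,0.145,-0.335,-0.01,85],[0,0,0.2,0.11,-0.35,-0.01,85],[0,0,0.2,0.075,-0.355,-0.01,85],[0,0,0.2,0.04,-0.36,-0.01,85],[0,0,0.2,0,-0.365,-0.01,85]],
])

```text
time: 18.7
tool_pos: [0.4605, -0.0447, 0.1907]
tcp_rot: [-0.934, -2.995, 0.002]
wrist_force: [0.1, -0.4, -0.1]
width: 0.996
grip_force: 0.0
```

play_rows([
  [[0,0,0,0,0,0,85],[0,0,0,0,0,0,85],[0,0,0,0,0,0,85],[0,0,0,0,0,0,85],[0,0,0,0,0,0,85]],
])

```text
time: 19.12
tool_pos: [0.4638, -0.0427, 0.1922]
tcp_rot: [-0.924, -3.001, 0.001]
wrist_force: [0.1, 0.8, 0.1]
width: 0.993
grip_force: 0.0
```

Run:
```python
from h import *
st(); c=cam('wrist'); disc(c,(.46,-.0435),.007,.02,.028,.045)
plan([((.46,-.0435,.045),Rdown(55))],85)
```

```text
t 19.12 p [ 0.4638 -0.0427  0.1922] y [ 0.563  0.827 -0.001] z [-0.002  0.    -1.   ] w 0.993 g 0.0 f [0.1 0.8 0.1] q [-0.15 -0.11  2.08 -0.    1.17 -1.12]
wrist n 2137 z 0.0127 lsq [ 0.4592 -0.0432] 0.0273 mec 0.4593 -0.0432 0.028 mean [ 0.4589 -0.0429] slope [ 0.003 -0.003] nominal 0.028
[[[0,-0.001,0.007,0.006,-0.007,0.368,85],[0,-0.001,0.007,0.007,-0.007,0.368,85],[0,-0.001,0.007,0.007,-0.007,0.368,85],[0,-0.001,0.007,0.007,-0.007,0.368,85]]]
```

play_rows([
  [[0,0,0,0.01,-0.015,0.2,85],[0,0,0,0.01,-0.01,0.4,85],[0,0,0,0.01,-0.005,0.4,85],[0,0,0,0,0,0.3,85],[0,0,0,0,0,0.17,85]],
])

```text
time: 19.58
tool_pos: [0.4564, -0.0433, 0.0416]
tcp_rot: [-0.923, -2.996, 0.002]
wrist_force: [0.2, -0.1, -0.1]
width: 0.994
grip_force: 0.0
```

play_rows([
  [[0,0,0,0,0,0,85],[0,0,0,0,0,0,85],[0,0,0,0,0,0,85],[0,0,0,0,0,0,85],[0,0,0,0,0,0,85]],
])

```text
time: 20.0
tool_pos: [0.4612, -0.0448, 0.0475]
tcp_rot: [0.927, 2.999, -0.0]
wrist_force: [0.5, 0.2, 0.2]
width: 0.995
grip_force: 0.0
```

Run:
```python
from h import *
st(); plan([((.4593,-.0432,-.002),Rdown(55.8))],85,sp=.02)
```

```text
t 20.0 p [ 0.4612 -0.0448  0.0475] y [0.564 0.826 0.001] z [ 0.003 -0.001 -1.   ] w 0.995 g 0.0 f [0.5 0.2 0.2] q [-0.15  0.06  2.21 -0.    0.86 -1.12]
[[[0.001,0.002,-0.002,0.009,0.001,0.165,85],[0.001,0.002,-0.002,0.009,0.001,0.165,85],[0.001,0.002,-0.002,0.008,0.001,0.165,85]]]
```

play_rows([
  [[0,0,0,0.01,0,0.16,85],[0,0,0,0.01,0,0.16,85],[0,0,0,0,0,0.12,85],[0,0,0,0,0,0.05,85],[0,0,0,0,0,0,85]],
])

```text
time: 20.42
tool_pos: [0.4573, -0.0435, -0.0036]
tcp_rot: [-0.928, -3.0, 0.001]
wrist_force: [0.4, 0.7, 0.5]
width: 0.994
grip_force: 0.0
```

play_rows([
  [[0,0,0,0,0,0,70],[0,0,0,0,0,0,60],[0,0,0,0,0,0,48],[0,0,0,0,0,0,48],[0,0,0,0,0,0,48]],
])

```text
time: 20.83
tool_pos: [0.4589, -0.0438, -0.0018]
tcp_rot: [0.928, 3.0, -0.001]
wrist_force: [-1.2, -0.2, 4.9]
width: 0.635
grip_force: 41.3
```

play_rows([
  [[0,0,0,0,0,0,48],[0,0,0,0,0,-0.1,48],[0,0,0,0,0,-0.2,48],[0,0,0,0,0,-0.4,48],[0,0,0,0,0,-0.4,48]],
])

```text
time: 21.25
tool_pos: [0.4559, -0.0432, 0.1073]
tcp_rot: [-0.927, -2.997, 0.002]
wrist_force: [1.9, 0.1, -1.9]
width: 0.633
grip_force: 42.5
```

play_rows([
  [[0,0,0,0,0,-0.4,48],[0,0,0,0,0,-0.3,48],[0,0,0,0,0,-0.1,48],[0,0,0,0,0,0,48],[0,0,0,0,0,0,48]],
])

```text
time: 21.67
tool_pos: [0.4578, -0.0435, 0.187]
tcp_rot: [0.928, 3.001, -0.001]
wrist_force: [-0.8, 0.3, -2.8]
width: 0.633
grip_force: 42.5
```

```bash
cat >> h.py <<'E'
def held(c,half):
    s=bot.read_state(); R=Ro.from_rotvec(s['tcp_rot']).as_matrix(); Q=(pts(c)-s['tool_pos'])@R
    m=(c['depth']>0)&(abs(Q[...,1])<half+.002)&(abs(Q[...,0])<.045)&(Q[...,2]>-.035)&(Q[...,2]<.02)
    q=Q[m]; h,e=np.histogram(q[:,2],55,(-.035,.02)); k=h.argmax(); t=q[(q[:,2]>e[k]-.001)&(q[:,2]<e[k]+.002)]
    print('held top tool z',np.median(t[:,2]).round(4),'x',np.percentile(t[:,0],[1,99]).round(4),'y',np.percentile(t[:,1],[1,99]).round(4))
E
python3 - <<'E'
from h import *
st(); c=cam('wrist'); held(c,.028)
p,R=plan([((.6415,.275,.19),Rdown(113))],48)
E
```

```text
t 21.67 p [ 0.4578 -0.0435  0.187 ] y [ 0.565  0.825 -0.   ] z [ 0.    -0.001 -1.   ] w 0.633 g 42.5 f [-0.8  0.3 -2.8] q [-0.15 -0.12  2.1  -0.    1.16 -1.12]
held top tool z -0.0161 x [-0.0271  0.0245] y [-0.0258  0.0272]
[[[0,-0.001,-0.2,0.027,0.367,-0.005,48],[0,-0.001,-0.2,-0.01,0.368,-0.005,48],[0,-0.001,-0.2,-0.046,0.365,-0.005,48],[0,-0.001,-0.2,-0.083,0.359,-0.005,48],[0,-0.001,-0.2,-0.118,0.349,-0.005,48]]]
[[[0,-0.001,-0.2,-0.152,0.335,-0.005,48],[0,-0.001,-0.2,-0.185,0.318,-0.005,48],[0,-0.001,-0.2,-0.216,0.298,-0.005,48],[0,-0.001,-0.2,-0.245,0.275,-0.005,48],[0,-0.001,-0.2,-0.271,0.249,-0.005,48]]]
```

Run:
```python
from h import *
p,R=plan([((.595,.2546,.15),Rdown(113))],48)
```

```text
[[[0,-0.001,-0.223,0.06,0.36,0.039,48],[0,-0.001,-0.223,0.02,0.365,0.039,48],[0,-0.001,-0.223,-0.021,0.364,0.039,48],[0,-0.001,-0.223,-0.061,0.36,0.039,48],[0,-0.001,-0.223,-0.101,0.351,0.039,48]]]
[[[0,-0.001,-0.223,-0.139,0.337,0.039,48],[0,-0.001,-0.223,-0.176,0.32,0.039,48],[0,-0.001,-0.223,-0.21,0.298,0.039,48],[0,-0.001,-0.223,-0.242,0.273,0.039,48]]]
```

play_rows([
  [[0,0,-0.223,0.06,0.36,0.03,48],[0,0,-0.223,0.02,0.365,0.03,48],[0,0,-0.223,-0.02,0.365,0.03,48],[0,0,-0.223,-0.06,0.36,0.03,48],[0,0,-0.223,-0.1,0.35,0.03,48]],
])

```text
time: 22.13
tool_pos: [0.5325, 0.1234, 0.1679]
tcp_rot: [-0.058, -3.134, 0.003]
wrist_force: [1.4, -0.9, -0.1]
width: 0.635
grip_force: 42.6
```

play_rows([
  [[0,0,-0.223,-0.14,0.335,0.03,48],[0,0,-0.223,-0.175,0.32,0.03,48],[0,0,-0.223,-0.21,0.3,0.03,48],[0,0,-0.223,-0.24,0.275,0.03,48],[0,0,0,0,0,0,48]],
])

```text
time: 22.55
tool_pos: [0.595, 0.2597, 0.1545]
tcp_rot: [0.64, -3.07, -0.002]
wrist_force: [-0.2, 0.4, -1.2]
width: 0.631
grip_force: 42.6
```

play_rows([
  [[0,0,0,0,0,0,48],[0,0,0,0,0,0,48],[0,0,0,0,0,0,48],[0,0,0,0,0,0,48],[0,0,0,0,0,0,48]],
])

```text
time: 22.97
tool_pos: [0.5949, 0.2535, 0.1594]
tcp_rot: [0.627, -3.077, 0.001]
wrist_force: [0.4, 0.2, -0.6]
width: 0.636
grip_force: 42.6
```

Run:
```python
from h import *
st(); plan([((.595,.2546,.035),Rdown(113))],48,sp=.03)
```

```text
t 22.97 p [0.5949 0.2535 0.1594] y [-0.391  0.92  -0.   ] z [-0.001 -0.001 -1.   ] w 0.636 g 42.6 f [ 0.4  0.2 -0.6] q [ 0.36  0.26  1.74 -0.    1.14 -1.61]
[[[0,-0.001,0,-0.001,0.002,0.249,48],[0,-0.001,0,-0.001,0.002,0.249,48],[0,-0.001,0,-0.001,0.002,0.249,48],[0,-0.001,0,-0.001,0.002,0.249,48],[0,-0.001,0,-0.001,0.002,0.249,48]]]
```

play_rows([
  [[0,0,0,0,0.005,0.2,48],[0,0,0,0,0.005,0.35,48],[0,0,0,0,0,0.35,48],[0,0,0,0,0,0.2,48],[0,0,0,0,0,0.1,48]],
])

```text
time: 23.38
tool_pos: [0.5919, 0.2537, 0.0357]
tcp_rot: [0.627, -3.071, 0.002]
wrist_force: [-1.5, 0.2, -0.9]
width: 0.632
grip_force: 42.6
```

play_rows([
  [[0,0,0,0,0,0.03,48],[0,0,0,0,0,0,48],[0,0,0,0,0,0,48],[0,0,0,0,0,0,48],[0,0,0,0,0,0,48]],
])

```text
time: 23.8
tool_pos: [0.5963, 0.2562, 0.0386]
tcp_rot: [-0.629, 3.075, 0.001]
wrist_force: [0.1, -0.2, -0.9]
width: 0.636
grip_force: 42.6
```

Run:
```python
from h import *
st(); plan([((.595,.2546,.0255),Rdown(113))],48,sp=.006)
```

```text
t 23.8 p [0.5963 0.2562 0.0386] y [-0.393  0.92  -0.   ] z [ 0.003  0.001 -1.   ] w 0.636 g 42.6 f [ 0.1 -0.2 -0.9] q [ 0.37  0.39  1.82 -0.    0.93 -1.61]
[[[0,0.002,0.001,0.006,-0.003,0.044,48],[0,0.002,0.001,0.006,-0.003,0.044,48],[0,0.002,0.001,0.006,-0.003,0.044,48]]]
```

play_rows([
  [[0,0,0,0.005,-0.003,0.04,48],[0,0,0,0.005,-0.003,0.04,48],[0,0,0,0,0,0.02,48],[0,0,0,0,0,0,48],[0,0,0,0,0,0,48]],
])

```text
time: 24.22
tool_pos: [0.5936, 0.2546, 0.0258]
tcp_rot: [0.629, -3.076, 0.001]
wrist_force: [-0.0, -1.1, -0.7]
width: 0.633
grip_force: 42.6
```

play_rows([
  [[0,0,0,0,0,0,48],[0,0,0,0,0,0,48],[0,0,0,0,0,0,48],[0,0,0,0,0,0,48]],
])

```text
time: 24.55
tool_pos: [0.5941, 0.2547, 0.0265]
tcp_rot: [0.63, -3.077, 0.0]
wrist_force: [0.3, -0.5, -1.4]
width: 0.635
grip_force: 42.6
```

Run:
```python
from h import *
st(); plan([((.595,.2546,.0255),Rdown(113))],48,sp=.006)
```

```text
t 24.55 p [0.5941 0.2547 0.0265] y [-0.393  0.92  -0.   ] z [-0.001 -0.    -1.   ] w 0.635 g 42.6 f [ 0.3 -0.5 -1.4] q [ 0.37  0.4   1.83 -0.    0.91 -1.61]
[[[0,-0.002,0.005,-0.008,-0.005,0.01,48]]]
```

play_rows([
  [[0,0,0,-0.008,-0.003,0.01,48],[0,0,0,0,0,0.01,48],[0,0,0,0,0,0,48],[0,0,0,0,0,0,48],[0,0,0,0,0,0,60]],
])

```text
time: 24.97
tool_pos: [0.5953, 0.2549, 0.0247]
tcp_rot: [-0.63, 3.078, -0.0]
wrist_force: [-0.5, -0.5, 0.2]
width: 0.705
grip_force: 0.0
```

play_rows([
  [[0,0,0,0,0,0,85],[0,0,0,0,0,0,85],[0,0,0,0,0,0,85],[0,0,0,0,0,-0.1,85],[0,0,0,0,0,-0.3,85]],
])

```text
time: 25.38
tool_pos: [0.5906, 0.2531, 0.0596]
tcp_rot: [0.627, -3.067, 0.003]
wrist_force: [-1.3, 0.8, -0.9]
width: 0.992
grip_force: 0.0
```

play_rows([
  [[0,0,0,0,0,-0.4,85],[0,0,0,-0.15,0,-0.4,85],[0,0,0,-0.2,0,-0.3,85],[0,0,0,-0.15,0,-0.1,85],[0,0,0,0,0,0,85]],
])

```text
time: 25.8
tool_pos: [0.6459, 0.2763, 0.1903]
tcp_rot: [-0.628, 3.067, 0.003]
wrist_force: [0.8, -0.1, 0.7]
width: 0.996
grip_force: 0.0
```

play_rows([
  [[0,0,0,0,0,0,85],[0,0,0,0,0,0,85],[0,0,0,0,0,0,85]],
])

```text
time: 26.05
tool_pos: [0.6385, 0.2734, 0.1808]
tcp_rot: [0.629, -3.072, 0.002]
wrist_force: [-0.3, -0.0, -1.4]
width: 1.0
grip_force: 0.0
```

Run:
```python
from h import *
st()
for n in('wrist','top'):
    c=cam(n)
    disc(c,(.595,.255),.010,.020,.060,.08);disc(c,(.595,.255),.0335,.05,.028,.08)
disc(c,(.648,0),.008,.018,.025,.04)
plan([((.648,.0,.19),Rdown(90))],85)
```

```text
t 26.05 p [0.6385 0.2734 0.1808] y [-0.393  0.92   0.   ] z [-0.005 -0.002 -1.   ] w 1.0 g 0.0 f [-0.3 -0.  -1.4] q [ 0.37  0.34  1.61 -0.    1.21 -1.61]
wrist n 8300 z 0.0158 lsq [0.5957 0.2559] 0.059 mec 0.5957 0.256 0.0596 mean [0.5925 0.2542] slope [-0.001  0.   ] nominal 0.06
wrist n 3017 z 0.0398 lsq [0.5959 0.2562] 0.0273 mec 0.5959 0.2562 0.0278 mean [0.5954 0.256 ] slope [-0.001  0.001] nominal 0.028
top n 1779 z 0.0146 lsq [0.5964 0.2552] 0.0589 mec 0.5962 0.2549 0.0603 mean [0.595  0.2533] slope [-0.001  0.001] nominal 0.06
top n 599 z 0.0385 lsq [0.5964 0.2554] 0.0274 mec 0.5961 0.2554 0.0284 mean [0.5963 0.2555] slope [0.002 0.008] nominal 0.028
top n 178 z 0.0137 lsq [0.6557 0.0037] 0.0157 mec 0.6549 0.003 0.0194 mean [0.6559 0.0037] slope [-0.019 -0.005] nominal 0.025
[[[0,-0.001,0.115,0.142,-0.365,-0.012,85],[0,-0.001,0.115,0.12,-0.372,-0.012,85],[0,-0.001,0.115,0.099,-0.378,-0.012,85],[0,-0.001,0.115,0.077,-0.383,-0.012,85],[0,-0.001,0.115,0.054,-0.387,-0.013,85]]]
[[[0,-0.001,0.115,0.032,-0.39,-0.013,85],[0,-0.001,0.115,0.009,-0.391,-0.013,85]]]
```

Step 2 is well centred (<1 mm in both views). Next is the model, approached with yaw 90°.

play_rows([
  [[0,0,0.115,0.08,-0.37,-0.02,85],[0,0,0.115,0.06,-0.38,-0.02,85],[0,0,0.115,0.04,-0.385,-0.02,85],[0,0,0.115,0.02,-0.385,-0.02,85],[0,0,0.115,0,-0.39,-0.02,85]],
])

```text
time: 26.57
tool_pos: [0.6748, 0.0834, 0.1923]
tcp_rot: [0.179, -3.133, 0.001]
wrist_force: [0.1, -0.3, -0.0]
width: 0.992
grip_force: 0.0
```

play_rows([
  [[0,0,0.115,-0.02,-0.39,-0.02,85],[0,0,0.115,-0.05,-0.39,-0.02,85],[0,0,0,0,0,0,85],[0,0,0,0,0,0,85],[0,0,0,0,0,0,85]],
])

```text
time: 26.98
tool_pos: [0.6888, 0.0077, 0.1963]
tcp_rot: [0.001, -3.139, -0.0]
wrist_force: [-0.2, -0.2, 0.1]
width: 0.992
grip_force: 0.0
```

play_rows([
  [[0,0,0,0,0,0,85],[0,0,0,0,0,0,85],[0,0,0,0,0,0,85],[0,0,0,0,0,0,85],[0,0,0,0,0,0,85]],
])

```text
time: 27.4
tool_pos: [0.6895, 0.0087, 0.1974]
tcp_rot: [0.004, -3.141, 0.001]
wrist_force: [-0.4, 0.7, 1.1]
width: 0.992
grip_force: 0.0
```

```bash
cat >> h.py <<'E'
def model(c,xy,z0,box=.04):
    P=pts(c); D=np.hypot(P[...,0]-xy[0],P[...,1]-xy[1]); m=(c['depth']>0)&(D<box)&(P[...,2]>z0+.004)&(P[...,2]<z0+.035)
    n,l,stt,ce=cv2.connectedComponentsWithStats(m.astype(np.uint8)); k=1+stt[1:,4].argmax(); q=P[l==k]
    b=q[q[:,2]<z0+.0165]; f=b[b[:,2]>z0+.0115]
    H=cv2.convexHull((f[:,:2]*1000).astype(np.float32))[:,0]/1000
    A=np.c_[2*H,np.ones(len(H))]; s=np.linalg.lstsq(A,(H**2).sum(1),rcond=None)[0]
    print(c['name'],'n',len(q),len(f),'ledge z',np.median(f[:,2]).round(4),'max z',np.percentile(q[:,2],99).round(4),'hull lsq',s[:2].round(4),np.sqrt(s[2]+s[0]**2+s[1]**2).round(4),'mec',[round(float(v)/1000,4) for v in np.r_[cv2.minEnclosingCircle((f[:,:2]*1000).astype(np.float32))[0],cv2.minEnclosingCircle((f[:,:2]*1000).astype(np.float32))[1]]])
E
python3 - <<'E'
from h import *
st(); c=cam('wrist'); save(c,'w5.png'); model(c,(.649,0),0)
t=cam('top'); model(t,(.649,0),0)
E
```

```text
t 27.4 p [0.6895 0.0087 0.1974] y [-0.003  1.    -0.   ] z [-0.001 -0.    -1.   ] w 0.992 g 0.0 f [-0.4  0.7  1.1] q [-0.02  0.31  1.61 -0.    1.22 -1.6 ]
wrist n 1843 1155 ledge z 0.0147 max z 0.0288 hull lsq [6.481e-01 2.000e-04] 0.0246 mec [0.6481, 0.0003, 0.0249]Traceback (most recent call last):
  File "<stdin>", line 3, in <module>
  File "h.py", line 60, in model
    n,l,stt,ce=cv2.connectedComponentsWithStats(m.astype(np.uint8)); k=1+stt[1:,4].argmax(); q=P[l==k]
                                                                         ~~~~~~~~~~~~~~~~^^
ValueError: attempt to get argmax of an empty sequence
```

View pics/w5.png

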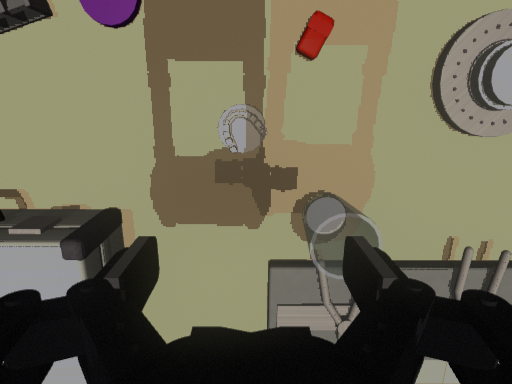

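The model is at (242,128) with its base fitted at (0.6481, 0.0003), r 24.9 mm, ledge at 14 mm. The cup base is at (325,215), clear of the descent, and the stacked discs show on the right.

play_rows([
  [[0,0,0,0.12,-0.03,0,85],[0,0,0,0.17,-0.03,0.1,85],[0,0,0,0.11,-0.02,0.3,85],[0,0,0,0,0,0.4,85],[0,0,0,0,0,0.35,85]],
])

```text
time: 27.92
tool_pos: [0.6496, -0.0004, 0.0823]
tcp_rot: [-0.002, 3.14, -0.001]
wrist_force: [-0.3, 1.1, 0.3]
width: 0.991
grip_force: 0.0
```

play_rows([
  [[0,0,0,0,0,0.2,85],[0,0,0,0,0,0.1,85],[0,0,0,0,0,0,85],[0,0,0,0,0,0,85],[0,0,0,0,0,0,85]],
])

```text
time: 28.33
tool_pos: [0.6515, -0.0003, 0.0547]
tcp_rot: [-0.002, 3.139, -0.001]
wrist_force: [0.3, 0.0, 0.2]
width: 0.993
grip_force: 0.0
```

play_rows([
  [[0,0,0,0,0,0,85],[0,0,0,0,0,0,85],[0,0,0,0,0,0,85],[0,0,0,0,0,0,85]],
])

```text
time: 28.67
tool_pos: [0.6502, -0.0003, 0.0535]
tcp_rot: [-0.002, 3.141, -0.001]
wrist_force: [-0.8, -0.8, 0.4]
width: 0.993
grip_force: 0.0
```

Run:
```python
from h import *
st(); plan([((.6481,.0003,0),Rdown(90))],85,sp=.02)
```

```text
t 28.67 p [ 6.502e-01 -3.000e-04  5.350e-02] y [-0.001  1.    -0.   ] z [ 0.001 -0.    -1.   ] w 0.993 g 0.0 f [-0.8 -0.8  0.4] q [-0.04  0.37  1.81 -0.    0.96 -1.61]
[[[0,0,0.001,0.007,0.002,0.178,85],[0,0,0.001,0.007,0.002,0.178,85],[0,0,0.001,0.007,0.002,0.178,85]]]
```

play_rows([
  [[0,0,0,0.007,0.003,0.15,85],[0,0,0,0.007,0.003,0.15,85],[0,0,0,0.005,0,0.12,85],[0,0,0,0,0,0.08,85],[0,0,0,0,0,0.03,85]],
])

```text
time: 29.08
tool_pos: [0.6461, 0.0003, -0.0025]
tcp_rot: [0.002, -3.138, 0.0]
wrist_force: [-0.3, -0.4, -0.8]
width: 0.999
grip_force: 0.0
```

play_rows([
  [[0,0,0,0,0,0,85],[0,0,0,0,0,0,85],[0,0,0,0,0,0,85],[0,0,0,0,0,0,85]],
])

```text
time: 29.42
tool_pos: [0.6485, 0.0002, 0.0004]
tcp_rot: [-0.002, 3.141, -0.001]
wrist_force: [0.2, -0.3, -0.1]
width: 0.992
grip_force: 0.0
```

play_rows([
  [[0,0,0,0,0,0,70],[0,0,0,0,0,0,60],[0,0,0,0,0,0,52],[0,0,0,0,0,0,44],[0,0,0,0,0,0,44]],
], newtons=25)

```text
time: 29.83
tool_pos: [0.6479, -0.0001, 0.0]
tcp_rot: [0.002, -3.141, 0.001]
wrist_force: [-1.0, -0.4, 3.5]
width: 0.572
grip_force: 25.9
```

play_rows([
  [[0,0,0,0,0,0,44],[0,0,0,0,0,0,44]],
])

```text
time: 30.0
tool_pos: [0.648, -0.0, 0.0]
tcp_rot: [0.002, -3.141, 0.001]
wrist_force: [-0.8, -1.8, 4.6]
width: 0.577
grip_force: 25.9
```

Run:
```python
from h import *
st()
```

```text
t 30.0 p [ 0.648 -0.     0.   ] y [-0.001  1.    -0.001] z [-0.    -0.001 -1.   ] w 0.577 g 25.9 f [-0.8 -1.8  4.6] q [-0.04  0.44  1.84 -0.    0.87 -1.61]
```

play_rows([
  [[0,0,0,0,0,-0.05,44],[0,0,0,0,0,-0.15,44],[0,0,0,0,0,-0.3,44],[0,0,0,0,0,-0.35,44],[0,0,0,0,0,-0.35,44]],
])

```text
time: 30.42
tool_pos: [0.6461, 0.0008, 0.119]
tcp_rot: [0.002, -3.137, -0.001]
wrist_force: [0.6, 0.0, -1.2]
width: 0.576
grip_force: 26.2
```

play_rows([
  [[0,0,0,0,0,-0.3,44],[0,0,0,0,0,-0.15,44],[0,0,0,0,0,-0.05,44],[0,0,0,0,0,0,44],[0,0,0,0,0,0,44]],
])

```text
time: 30.83
tool_pos: [0.6468, 0.0006, 0.168]
tcp_rot: [0.002, -3.139, 0.0]
wrist_force: [1.1, -0.8, -1.6]
width: 0.567
grip_force: 26.2
```

Run:
```python
from h import *
st(); plan([((.5951,.2546,.15),Rdown(113))],44,sp=.03)
```

```text
t 30.83 p [6.468e-01 6.000e-04 1.680e-01] y [-0.001  1.    -0.   ] z [-0.003 -0.    -1.   ] w 0.567 g 26.2 f [ 1.1 -0.8 -1.6] q [-0.04  0.26  1.73 -0.    1.16 -1.61]
[[[0,-0.001,-0.089,0.057,0.282,0.02,44],[0,-0.001,-0.089,0.044,0.285,0.02,44],[0,-0.001,-0.089,0.032,0.286,0.02,44],[0,-0.001,-0.089,0.019,0.287,0.02,44],[0,-0.001,-0.089,0.006,0.288,0.02,44]]]
[[[0,-0.001,-0.089,-0.007,0.288,0.02,44],[0,-0.001,-0.089,-0.019,0.287,0.02,44],[0,-0.001,-0.089,-0.032,0.286,0.02,44],[0,-0.001,-0.089,-0.045,0.285,0.02,44]]]
```

play_rows([
  [[0,0,-0.089,0.05,0.2,0.02,44],[0,0,-0.089,0.045,0.3,0.02,44],[0,0,-0.089,0.035,0.32,0.02,44],[0,0,-0.089,0.025,0.32,0.02,44],[0,0,-0.089,0.01,0.32,0.02,44]],
])

```text
time: 31.25
tool_pos: [0.6146, 0.1451, 0.1558]
tcp_rot: [0.352, -3.115, 0.001]
wrist_force: [1.5, 0.5, -0.4]
width: 0.575
grip_force: 26.2
```

play_rows([
  [[0,0,-0.089,-0.005,0.32,0.02,44],[0,0,-0.089,-0.02,0.32,0.02,44],[0,0,-0.089,-0.03,0.29,0.02,44],[0,0,-0.089,-0.04,0.18,0.02,44],[0,0,0,0,0,0,44]],
])

```text
time: 31.67
tool_pos: [0.5921, 0.257, 0.1475]
tcp_rot: [0.633, -3.07, -0.001]
wrist_force: [-0.7, -0.8, -0.1]
width: 0.574
grip_force: 26.2
```

play_rows([
  [[0,0,0,0,0,0,44],[0,0,0,0,0,0,44],[0,0,0,0,0,0,44],[0,0,0,0,0,0,44],[0,0,0,0,0,0,44]],
])

```text
time: 32.08
tool_pos: [0.5955, 0.2527, 0.1513]
tcp_rot: [0.624, -3.078, 0.001]
wrist_force: [0.2, -0.2, -1.4]
width: 0.574
grip_force: 26.2
```

Run:
```python
from h import *
st(); plan([((.5951,.2546,.06),Rdown(113))],44,sp=.02); held(cam('wrist'),.025)
```

```text
t 32.08 p [0.5955 0.2527 0.1513] y [-0.389  0.921 -0.   ] z [-0.001 -0.001 -1.   ] w 0.574 g 26.2 f [ 0.2 -0.2 -1.4] q [ 0.36  0.27  1.75 -0.    1.12 -1.61]
[[[0,0,-0.001,-0.001,0.004,0.183,44],[0,0,-0.001,-0.001,0.004,0.183,44],[0,0,-0.001,-0.001,0.004,0.183,44],[0,0,-0.001,-0.001,0.004,0.183,44],[0,0,-0.001,-0.001,0.004,0.183,44]]]
held top tool z -0.0149 x [-0.0242  0.0234] y [-0.0237  0.0243]
```

play_rows([
  [[0,0,0,0,0.008,0.1,44],[0,0,0,0,0.008,0.25,44],[0,0,0,0,0.004,0.3,44],[0,0,0,0,0,0.2,44],[0,0,0,0,0,0.1,44]],
])

```text
time: 32.55
tool_pos: [0.5916, 0.2543, 0.0521]
tcp_rot: [0.625, -3.072, 0.002]
wrist_force: [-1.3, -0.1, -0.9]
width: 0.574
grip_force: 26.2
```

play_rows([
  [[0,0,0,0,0,0.04,44],[0,0,0,0,0,0,44],[0,0,0,0,0,0,44],[0,0,0,0,0,0,44],[0,0,0,0,0,0,44]],
])

```text
time: 32.97
tool_pos: [0.5957, 0.2562, 0.0543]
tcp_rot: [-0.626, 3.076, 0.001]
wrist_force: [-0.4, -0.1, -0.4]
width: 0.573
grip_force: 26.2
```

play_rows([
  [[0,0,0,0,0,0,44],[0,0,0,0,0,0,44],[0,0,0,0,0,0,44]],
])

```text
time: 33.22
tool_pos: [0.5947, 0.2557, 0.053]
tcp_rot: [-0.627, 3.078, -0.0]
wrist_force: [-0.3, -0.0, -1.4]
width: 0.573
grip_force: 26.2
```

Run:
```python
from h import *
st(); plan([((.5951,.2546,.0405),Rdown(113))],44,sp=.005)
```

```text
t 33.22 p [0.5947 0.2557 0.053 ] y [-0.391  0.92  -0.   ] z [ 0. -0. -1.] w 0.573 g 26.2 f [-0.3 -0.  -1.4] q [ 0.37  0.37  1.82 -0.    0.95 -1.6 ]
[[[0,0,0,0,-0.004,0.042,44],[0,0,0,0,-0.004,0.042,44],[0,0,0,0,-0.004,0.042,44]]]
```

play_rows([
  [[0,0,0,0,-0.004,0.03,44],[0,0,0,0,-0.004,0.04,44],[0,0,0,0,-0.003,0.03,44],[0,0,0,0,0,0.02,44],[0,0,0,0,0,0,44]],
])

```text
time: 33.63
tool_pos: [0.5943, 0.2543, 0.0394]
tcp_rot: [0.626, -3.076, 0.001]
wrist_force: [-0.2, 0.1, -0.1]
width: 0.574
grip_force: 26.3
```

play_rows([
  [[0,0,0,0,0,0,44],[0,0,0,0,0,0,44],[0,0,0,0,0,0,44],[0,0,0,0,0,0,44]],
])

```text
time: 33.97
tool_pos: [0.5948, 0.2547, 0.0405]
tcp_rot: [0.627, -3.078, 0.0]
wrist_force: [0.3, 0.5, -0.4]
width: 0.574
grip_force: 26.3
```

Run:
```python
from h import *
st(); plan([((.5951,.2546,.039),Rdown(113))],44,sp=.005)
```

```text
t 33.97 p [0.5948 0.2547 0.0405] y [-0.391  0.92  -0.   ] z [-0.001 -0.    -1.   ] w 0.574 g 26.3 f [ 0.3  0.5 -0.4] q [ 0.37  0.39  1.82 -0.    0.93 -1.61]
[[[0,-0.001,0.001,-0.002,-0.002,0.015,44]]]
```

play_rows([
  [[0,0,0,-0.002,0,0.008,44],[0,0,0,0,0,0.006,44],[0,0,0,0,0,0.003,44],[0,0,0,0,0,0,44],[0,0,0,0,0,0,44]],
])

```text
time: 34.38
tool_pos: [0.5951, 0.2548, 0.0391]
tcp_rot: [0.627, -3.078, 0.0]
wrist_force: [-0.1, -0.8, 2.4]
width: 0.572
grip_force: 26.5
```

Run:
```python
from h import *
st()
```

```text
t 34.38 p [0.5951 0.2548 0.0391] y [-0.391  0.92  -0.   ] z [-0. -0. -1.] w 0.572 g 26.5 f [-0.1 -0.8  2.4] q [ 0.37  0.39  1.82 -0.    0.93 -1.61]
```

Contact is made (+2.4 N). Now I release, retreat and check.

play_rows([
  [[0,0,0,0,0,0,52],[0,0,0,0,0,0,60],[0,0,0,0,0,0,75],[0,0,0,0,0,0,85],[0,0,0,0,0,0,85]],
])

```text
time: 34.8
tool_pos: [0.5948, 0.2546, 0.0385]
tcp_rot: [0.626, -3.077, 0.0]
wrist_force: [-1.1, -0.1, 0.4]
width: 0.996
grip_force: 0.0
```

play_rows([
  [[0,0,0,0,0,0,85],[0,0,0,0,0,-0.1,85],[0,0,0,0,0,-0.25,85],[0,0,0,0,0,-0.4,85],[0,0,0,-0.05,0,-0.4,85]],
])

```text
time: 35.22
tool_pos: [0.5975, 0.2558, 0.1535]
tcp_rot: [0.626, -3.073, 0.002]
wrist_force: [1.2, 0.8, -0.2]
width: 0.992
grip_force: 0.0
```

play_rows([
  [[0,0,0,-0.2,0,-0.3,85],[0,0,0,-0.2,0,-0.1,85],[0,0,0,-0.1,0,0,85],[0,0,0,0,0,0,85],[0,0,0,0,0,0,85]],
])

```text
time: 35.63
tool_pos: [0.6445, 0.2758, 0.1918]
tcp_rot: [0.626, -3.074, 0.001]
wrist_force: [-0.6, -0.1, -1.2]
width: 0.993
grip_force: 0.0
```

play_rows([
  [[0,0,0,0,0,0,85],[0,0,0,0,0,0,85],[0,0,0,0,0,0,85],[0,0,0,0,0,0,85]],
])

```text
time: 35.97
tool_pos: [0.6447, 0.2758, 0.1925]
tcp_rot: [0.626, -3.075, 0.001]
wrist_force: [0.3, -0.3, -0.2]
width: 0.994
grip_force: 0.0
```

Run:
```python
from h import *
st(); c=cam('wrist'); save(c,'w6.png')
disc(c,(.595,.255),.010,.020,.060,.08);disc(c,(.595,.255),.0215,.031,.032,.08);disc(c,(.595,.255),.034,.044,.028,.08);model(c,(.595,.255),.039)
```

```text
t 35.97 p [0.6447 0.2758 0.1925] y [-0.391  0.92   0.   ] z [-0.003 -0.001 -1.   ] w 0.994 g 0.0 f [ 0.3 -0.3 -0.2] q [ 0.37  0.34  1.58 -0.    1.23 -1.6 ]
wrist n 7874 z 0.0158 lsq [0.5958 0.2559] 0.059 mec 0.5958 0.2559 0.0596 mean [0.5927 0.2542] slope [-0.001  0.001] nominal 0.06
wrist n 584 z 0.0278 lsq [0.5962 0.2568] 0.0312 mec 0.5963 0.2568 0.0318 mean [0.5939 0.2582] slope [-0.004  0.   ] nominal 0.032
wrist n 253 z 0.0397 lsq [0.5961 0.2562] 0.0268 mec 0.5956 0.2559 0.0278 mean [0.5875 0.2484] slope [-0.011  0.001] nominal 0.028
wrist n 2510 1565 ledge z 0.0538 max z 0.0679 hull lsq [0.5954 0.2559] 0.0246 mec [0.5955, 0.2558, 0.0249]
```

View pics/w6.png

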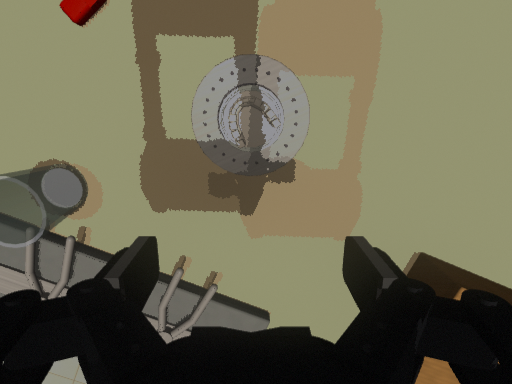

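The stack stands concentric on the platform at (250,115), teeth up. All three pieces are within about 1 mm of centre at the right heights, and the arm is clear.

```bash
python3 -c "
from workcell import bot
print(bot.finish_job())"
```

```text
the job is handed in; nothing more can be done
None
```

The job is handed in at about 36 s of the 72 s limit: 64 mm disc, 56 mm disc and model (teeth up) are stacked on the platform, each about 1 mm or less off centre in the last wrist view; the verdict was not shown.

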